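# Clamp a tint tube in the bench bar clamp

### The arm

A 6-joint arm with a two-finger parallel gripper is mounted at the origin on the work surface. World frame = base frame: x ahead of the robot, y to its left, z up, the work surface at z = 0. Lengths are in m, angles in rad, forces in N, time in s.
With the tool pointing down it reaches from about 0.35 to 0.85 m from the base axis. Payload 8.1 kg.
Tool frame: the origin (TCP) lies on the centre line of the jaws, within the pads' length; the fingertips stand 19 mm ahead of it and the grasp point (between the pads) is the TCP (robot.tips_ahead is the distance from the TCP to the fingertips, in m); y points along the fingers, z is the direction in which the jaws open and shut, and the axes are right-handed (so a half turn about y gives the same grasp; the last joint's range is limited). The gripper opens to 93 mm and grips with 3 to 60 N. Pads are 15 mm wide; open, the fingers measure 128 mm over their backs; the gripper's body (75 mm by 188 mm) begins 65 mm behind the grasp point.
Start: joints at [-1.289, 0.13, 1.488, -0, 1.523, -0.085], TCP at [0.215, -0.56, 0.204] pointing down, gripper open.
Joint ranges: [-2.96, 2.96], [-0.89, 2.26], [0.02, 2.5], [-1.34, 4.48], [0, 2.73], [-2.66, 2.66]. Speed limits (rad/s): [2.39, 2.39, 2.79, 3.14, 3.14, 3.14].

### API

Orientations are given as a rotation vector (axis times angle).
In Python, from plant import robot, imaging, models gives the robot as it stands.
- The arm moves only by the tool carry_out, never from a script. Its argument "motion" is one flat list of numbers, 7 for each row, row after row: the shift along the tool's x, y, z in m, then the turn, a rotation vector about the tool's x, y, z in degrees, then the opening, from -1 (shut) to 1 (fully open). A call has exactly 5 rows; each row shifts and turns the pose as measured when the row begins, along the tool's axes as they then stand; what a row does not reach is not made up. A row lasts 1/10 s, in which the tool goes at most 50 mm and 8.59 degrees, less where a joint would pass 70% of its speed; a pose out of reach is approached as far as the arm can. A call is refused whole if a number of a shift passes 0.05 or a number of a turn 8.59, either way. A call with a gripper value outside its range is refused whole. The fingers move at their own pace and stop on an object; "squeeze" is the grip in N (left out, the last holds). Time passes only in rows, so rows that do not move let the fingers close, or fill a call up. It gives the time, the measured TCP pose, the force and the opening at its end, in the units of the state.
- robot.read_state(): the state, without advancing time (a new reading comes with each control period).
- imaging.read_camera(name): name is "scene" or "top" or "wrist"; returns the picture (384x512x3 uint8, blue, green, red); there is no depth.
- imaging.camera_model(name): a dict with "K" (3x3 intrinsics, pixels), "k1" (the pictures are not rectified: a ray, as slopes to the right and down, at radius r is drawn at 1 + k1 r^2 times it, then the intrinsics apply), "position" and "orientation" of the camera in the world. Camera axes: x right, y down, z forward; pixel columns grow to the right and rows downward; lengths in m; the calibration is good to about 2 mm. A picture is of the moment at which its call begins: read the wrist's pose just before it. camera_model takes no time and is no camera call; for the wrist camera it gives the pose at the moment of the call.
- robot.close_job(): hands the job in, once; it reports no verdict.
Trained networks look in the newest picture that a camera, given by its name, has taken for a name from the list of things; names that differ only in an ending like _2 or _b are one class to them, and where a whole thing is asked for, a point or a joint stands for the part that bears it (a point fixed in the world has none). Each returns a list of dicts, best first, with "confidence" (0 to 1); they miss things now and then, are a little off and sometimes report something else, mostly with a low value. They report only what shows in the picture. A call takes as long as a camera call. They do not tell look-alikes from the thing itself.
- models.outline_of(camera, thing): "pixels" (384x512 bool, what is visible of it) and "pixel" ([column, row] in pixels, amid what is visible of it).
The state is a dict: "t": time; "q": joint angles; "dq": joint speeds; "joint_torque": joint torques, N m; "tool_pos": TCP position; "orientation": TCP orientation; "force": force on the tool from outside, world axes, zero at the start; "wrist_torque": the same for the moment, N m; "opening": finger opening in m.
Only numpy, scipy, OpenCV 4.12 (cv2) and the standard library are available. Lean on these libraries where they do the work, as an engineer would, in place of code of your own. Each camera call takes 0.05 s, during which the arm holds its last target.

### The job

Take the orange-capped tube out of the white rack, stand it fully down in the blue nest of the bench clamp and let go of it. Then pump the clamp's orange trigger until the jaw's black pad is firmly pressed on the tube (its spring stem visibly pushed in by a few millimetres), but do not crush it: some of the silver stem must stay showing. Finish holding: the program ends with the trigger still squeezed; move the jaw only with the trigger and leave the other two tubes, the screwdriver and the blue tray alone.

Things in the scene. Friction and masses are not known exactly. Their poses are not given: they have to be found in the camera images.
- tube_orange: Amber glass tube with an orange cap, standing upright in one of the rack's three holes (which one varies). Round, 105 mm tall, 20 mm diameter; the cap is the top 22 mm, 24 mm diameter. About 40 g. Origin at the centre of its underside, z axis up along the tube.
- tube_green: Same kind of tube, green glass and green cap; bystander in the rack. Origin as above.
- tube_white: Same kind of tube, clear glass and white cap; bystander in the rack. Origin as above.
- rack: White fixed block, 160 mm along its x, 60 mm along its y, 52 mm high, with three upright holes in a row along its x at -50, 0 and +50 mm, 23 mm wide and 45 mm deep (floor 7 mm above the table). The caps stand 112 mm above the table at the top. Origin at the centre of its underside.
- clamp: Blue bar clamp on a dark base plate 305 x 74 x 10 mm. Origin on the table; +x is the clamping direction: the bar, axis 62 mm up, pushes the jaw towards the nest (x = 115 mm) and the anvil behind it (top 76 mm up). Trigger hinge at x = -55, z = 106 mm, parallel to y. Head's side plates x = -100 to -30, y = +-20, top z = 120 mm. Black fixed handle x = -81 to -67, 26 mm wide, top z = 176 mm.
- nest (a point): Centre of the floor of the nest hole, 10 mm above the table, where the underside of the tube must stand. The hole is 26 mm wide, flared to 32 mm at its mouth, 20 mm deep (mouth 30 mm above the table) in a blue block 44 x 50 mm. The anvil's face is 13 mm from the centre along +x of the clamp; a standing tube reaches 115 mm above the table, its cap free on all sides.
- handle_grip (a point): Centre of the fixed black handle (14 mm thick along the clamp's x), 156 mm above the table: the height at which to squeeze.
- trigger_grip (a point): Point in the orange trigger (12 mm thick along the clamp's x, 20 mm wide, 18 to 70 mm from its hinge), 50 mm from the hinge. It leans away from the handle, on its +x side. Squeezing it to the handle moves this point some 14 mm along -x. Over their outsides handle and trigger measure 46 mm released, 32 mm fully squeezed (a 6 mm gap stays).
- trigger_angle (a joint): Trigger angle, rad: 0 released (a spring returns it in about 0.4 s), 0.28 fully squeezed (hard stop). Takes 4 to 18 N at the grip point. Each full squeeze advances the bar by one tooth, 6 mm (the first squeeze: 2 to 10 mm); then it must go right back to 0 to catch the next tooth. The bar stays where it is when the trigger goes back.
- bar_slide (a joint): How far the bar with the jaw has advanced, m (0 to 0.075). The pad, with its spring free, touches a tube standing in the nest at about 0.040 and has it tight against the anvil at 0.042. It starts between 0.008 and 0.026.
- pad_spring (a joint): How far the jaw's pad is pushed back on its spring stem, m: 0 free, rate 300 N/m. The stem shows 20 mm of silver next to the jaw and 6 mm of red next to the pad when free; it sinks into the jaw as the pad is pressed, and at 0.020 m (6 N) no silver shows any more and the glass is about to break.
- pad_face (a point): Centre of the front face of the jaw's black pad (26 mm wide, 20 mm high), 62 mm above the table; the face looks along the clamp's +x.
- pad: The black pad and its stem, carried by the jaw. Origin on the stem's axis at the jaw's front face when the spring is free.
- bar: The steel toothed bar (150 mm long, 14 mm wide) with the blue jaw block at its front. Origin on its axis at the jaw's rear face. It is stiff (8 N) and must not be pushed with the robot.
- trigger: The orange trigger; origin on its hinge.
- screwdriver: Screwdriver, about 160 mm, lying on the far side; bystander. Origin under its middle.
- lens_tray: Blue open tray 110 x 90 x 28 mm on the far side; bystander. Origin at the centre of its underside.
Not all that is in view belongs to the job. There is more than one size of the tube_orange; the one meant has the size given above.

How it is judged:
On the way, in this order (a step that is already met when the one before it is completed fails the run):
1. the orange-capped tube stands fully down in the nest, upright and let go (horizontal distance between tube_orange and nest below 0.005 m and z of tube_orange in the frame of nest between -0.005 and 0.005 m and angle between tube_orange's own z axis and vertical below 0.1 rad and contact force between the fingers and tube_orange below 0.1 N), for 0.2 s.
2. the pad presses on the tube (contact force between pad and tube_orange above 0.7 N), for 0.2 s.
At the end, for the whole second after the job is handed in: The orange-capped tube stands in the nest (within 5 mm, tilt under 0.1 rad), untouched by the fingers; the pad presses it with 0.7 to 6.5 N (spring in by 2.3 to 21 mm); the fingers hold the trigger squeezed (over 0.14 rad, over 1 N); the other tubes stand in the rack (all of step 1 and contact force between pad and tube_orange between 0.7 and 6.5 N and value of joint trigger_angle above 0.14 rad and contact force between the fingers and trigger above 1 N and angle between each of tube_green, tube_white's own z axis and vertical below 0.2 rad); the arm keeps its last pose, push and grip.
It fails at once if the tube is crushed: pad force over 6.5 N (contact force between pad and tube_orange above 6.5 N).
It fails at once if the bar or jaw is pushed directly by the robot (over 5 N) (contact force between any of the fingers, the arm and bar above 5 N).
It fails at once if a bystander is disturbed (another tube moved over 20 mm, the screwdriver or tray over 30 mm) (distance of any of tube_green, tube_white from where it was at the start of the episode above 0.02 m or distance of any of screwdriver, lens_tray from where it was at the start of the episode above 0.03 m).
It also fails if it takes over 51 s, if anything falls off the work surface, if the arm or the gripper's body presses on something with over 40 N, if the wrist force passes 120 N, or if a joint passes its speed limit or range.

## Working session

There is one attempt and no reset: what is moved stays moved. The work goes in short steps, Python scripts to look and compute and a tool call to move; the robot and the scene stay as the last step left them, time stands still between calls to the robot, and variables do not carry over. Pictures are saved under pics/ and viewed, and the job is handed in when it is done.

Besides the shell and the picture viewer there is one more tool, called after "Call:" as name(argument=value, ...), one argument or row to a line, values as JSON. carry_out: Moves the arm, as the interface text tells. Its arguments: {"type":"object","properties":{"motion":{"type":"array","items":{"type":"number"}},"squeeze":{"type":"number"}},"required":["motion"]}

```bash
ls; mkdir -p pics; python3 - <<'E'
from plant import robot, imaging, models
import cv2
s=robot.read_state();print({k:(s[k]) for k in ('t','q','tool_pos','orientation','force','opening')})
for n in ('scene','top','wrist'):
    im=imaging.read_camera(n);cv2.imwrite(f'pics/{n}0.png',im)
    m=imaging.camera_model(n);print(n,m)
E
```

```text
pics
{'t': 0.0, 'q': array([-1.28938096e+00,  1.31168668e-01,  1.48928411e+00,  7.61309649e-06,
        1.52300289e+00, -8.54441962e-02]), 'tool_pos': array([ 0.21504218, -0.55949376,  0.20308035]), 'orientation': array([-0.37515773,  2.02318968, -2.0193766 ]), 'force': array([0.68763169, 0.29043169, 0.13531641]), 'opening': 0.09306158926447716}
scene {'K': array([[438.65149688,   0.        , 261.90154532],
       [  0.        , 438.65149688, 194.80450757],
       [  0.        ,   0.        ,   1.        ]]), 'k1': -0.11695819449013155, 'position': array([ 0.85029396, -0.46935044,  0.79950171]), 'orientation': array([-2.43780959, -0.71171509,  0.23109363])}
top {'K': array([[355.87199867,   0.        , 250.53887973],
       [  0.        , 355.87199867, 192.40590796],
       [  0.        ,   0.        ,   1.        ]]), 'k1': -0.052284797499459724, 'position': array([ 0.49996787, -0.05155239,  0.83958919]), 'orientation': array([-2.16209255,  2.16523251, -0.13363287])}
wrist {'K': array([[335.23216925,   0.        , 252.14366277],
       [  0.        , 335.23216925, 189.34054008],
       [  0.        ,   0.        ,   1.        ]]), 'k1': -0.028082325840394495, 'position': array([ 0.28840022, -0.53188616,  0.38424311]), 'orientation': array([ 2.38855847, -1.64191011, -0.2382239 ])}
```

View pics/scene0.png

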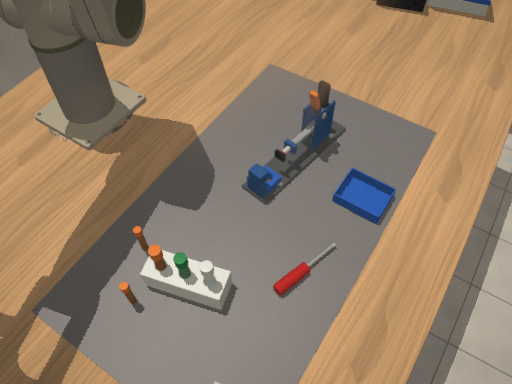

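View pics/top0.png

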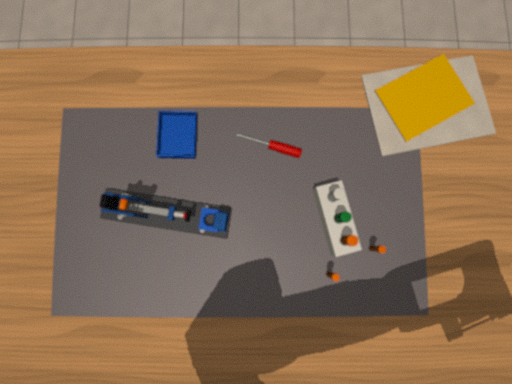

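View pics/wrist0.png

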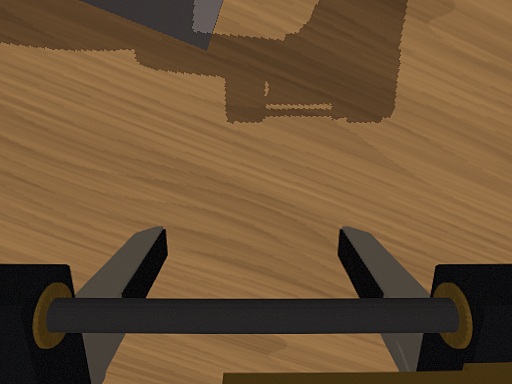

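Candidates for tube_orange: the orange cap in the rack, scene (156,257) / top (351,240). The look-alikes are two thinner orange-capped tubes standing outside the rack, scene (140,237) and (127,292) / top (381,249) and (335,277). I choose the one in the rack's hole; next I measure and check it in a crop.

```bash
cat > h.py <<'E'
from plant import robot, imaging, models
import numpy as np, cv2
from scipy.spatial.transform import Rotation as R
def ray(n,px,m=None):
    m=m or imaging.camera_model(n)
    d=np.array([m['k1'],0,0,0,0])
    u=cv2.undistortPoints(np.array(px,float).reshape(-1,1,2),m['K'],d)[:,0]
    v=np.c_[u,np.ones(len(u))]@R.from_rotvec(m['orientation']).as_matrix().T
    return m['position'],v
def plane(n,px,z,m=None):
    p,v=ray(n,px,m); return p+v*((z-p[2])/v[:,2])[:,None]
def proj(n,X,m=None):
    m=m or imaging.camera_model(n)
    Rm=R.from_rotvec(m['orientation']).as_matrix()
    c=(np.atleast_2d(X)-m['position'])@Rm
    r=c[:,:2]/c[:,2:]; r=r*(1+m['k1']*(r**2).sum(1,keepdims=True))
    return r@m['K'][:2,:2].T+m['K'][:2,2]
def tri(obs):
    A=np.zeros((3,3));b=np.zeros(3)
    for n,px in obs:
        p,v=ray(n,[px]);v=v[0]/np.linalg.norm(v);P=np.eye(3)-np.outer(v,v);A+=P;b+=P@p
    return np.linalg.solve(A,b)
E
python3 - <<'E'
from h import *
for n in ('scene','top'):
    im=imaging.read_camera(n)
    for t in ('tube_orange','tube_green','tube_white','rack','clamp','trigger','nest','pad','bar','handle_grip'):
        o=models.outline_of(n,t)
        for d in o[:4]:
            ys,xs=np.where(d['pixels']);print(n,t,round(d['confidence'],2),np.round(d['pixel']),len(xs),xs.min(),xs.max(),ys.min(),ys.max())
    c=im[120:340,90:280] if n=='scene' else im[170:300,90:400]
    if n=='scene':
        cv2.imwrite('pics/c1.png',cv2.resize(im[220:320,100:250],None,fx=5,fy=5,interpolation=cv2.INTER_CUBIC))
        cv2.imwrite('pics/c2.png',cv2.resize(im[70:210,230:360],None,fx=4.2,fy=4.2,interpolation=cv2.INTER_CUBIC))
    else:
        cv2.imwrite('pics/c3.png',cv2.resize(im[180:250,90:240],None,fx=5,fy=5,interpolation=cv2.INTER_CUBIC))
        cv2.imwrite('pics/c4.png',cv2.resize(im[170:290,300:400],None,fx=5,fy=5,interpolation=cv2.INTER_CUBIC))
print(robot.read_state()['t'])
E
```

```text
scene tube_orange 0.78 [156. 257.] 296 149 165 245 271
scene tube_orange 0.71 [127. 293.] 192 119 136 282 303
scene tube_orange 0.58 [139. 237.] 191 133 148 226 250
scene tube_green 0.56 [181. 267.] 289 174 190 252 278
scene tube_green 0.35 [208. 270.] 309 200 215 260 286
scene tube_white 0.81 [208. 271.] 312 199 215 260 286
scene rack 0.88 [189. 284.] 2512 141 231 252 308
scene clamp 0.62 [302. 149.] 4194 243 345 82 203
scene trigger 0.71 [316. 101.] 237 309 320 89 114
scene trigger 0.3 [189. 284.] 2627 141 232 251 308
scene nest 0.69 [301. 152.] 4226 242 344 82 203
scene nest 0.46 [316. 100.] 180 310 319 91 113
scene pad 0.55 [281. 152.] 125 274 288 147 160
scene pad 0.3 [318. 103.] 159 310 318 91 113
scene bar 0.81 [293. 141.] 502 274 314 120 161
scene bar 0.57 [300. 150.] 4103 242 343 82 202
scene bar 0.46 [361. 193.] 2035 333 395 168 223
scene handle_grip 0.86 [300. 149.] 4165 242 344 81 202
scene handle_grip 0.49 [314. 100.] 236 309 320 90 114
scene handle_grip 0.43 [362. 193.] 2005 333 394 168 222
top tube_orange 0.57 [349. 242.] 154 340 357 235 246
top tube_orange 0.47 [381. 247.] 126 368 386 244 252
top tube_green 0.72 [342. 217.] 185 334 351 211 223
top tube_white 0.52 [336. 196.] 165 328 344 188 201
top rack 0.96 [331. 219.] 1791 312 360 181 256
top clamp 0.86 [163. 214.] 4187 99 232 188 238
top trigger 0.72 [336. 196.] 141 329 344 188 200
top trigger 0.24 [177. 136.] 1866 155 196 110 158
top nest 0.81 [164. 211.] 4143 100 231 188 237
top nest 0.27 [126. 204.] 68 120 128 200 209
top pad 0.46 [185. 215.] 118 174 190 210 221
top bar 0.68 [167. 209.] 486 129 190 203 221
top handle_grip 0.75 [168. 212.] 4226 99 231 187 238
top handle_grip 0.55 [341. 218.] 145 335 351 211 221
1.25
```

View pics/c1.png

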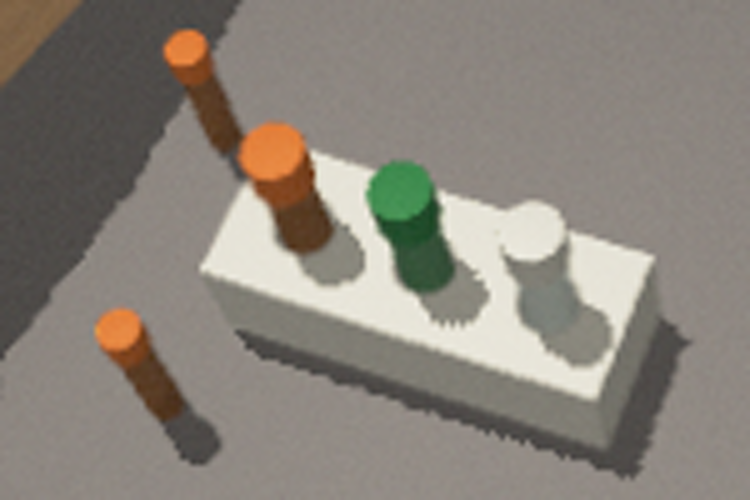

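View pics/c2.png

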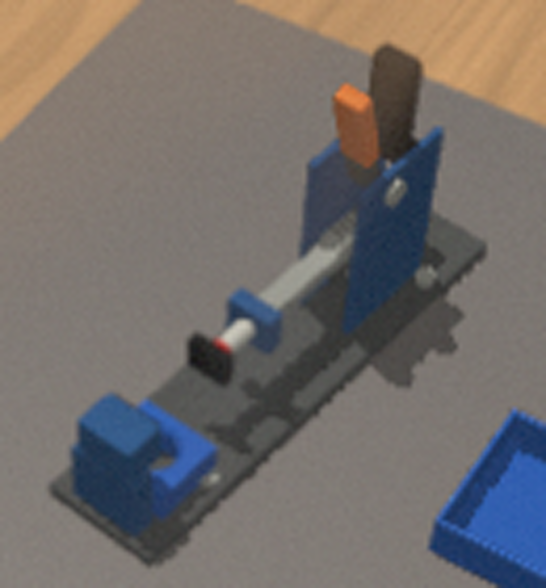

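View pics/c3.png

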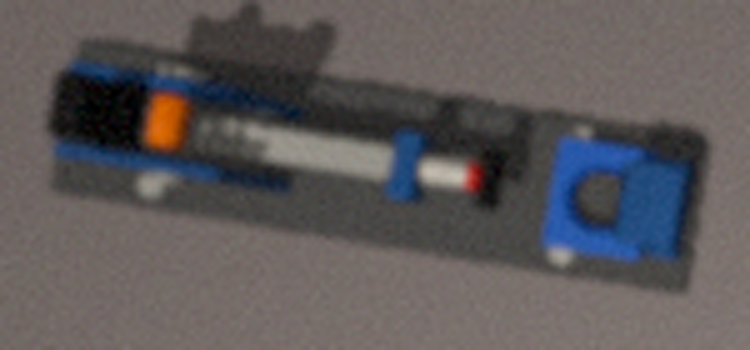

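View pics/c4.png

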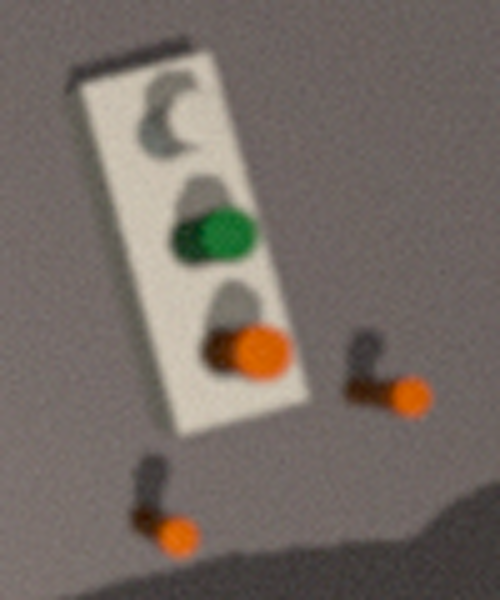

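The rack orange tube is clearly the full-size one (cap at c1 (275,150), wider than both look-alikes). The other views show the clamp, the nest hole and the jaw well back. Next I compute positions.

```bash
python3 - <<'E'
from h import *
np.set_printoptions(precision=4,suppress=True)
a=lambda p,o,f:np.array(p,float)/f+o-0.5+0.5/f
capT=a([[263,352]],[300,170],5); grT=a([[227,234]],[300,170],5); dec=a([[410,398],[180,538]],[300,170],5)
capS=a([[275,150],[402,190],[535,230]],[100,220],5)
print('cap top',plane('top',capT,.112),'green',plane('top',grT,.112))
print('scene',plane('scene',capS,.112))
print('tri',tri([('top',capT[0]),('scene',capS[0])]),tri([('top',grT[0]),('scene',capS[1])]))
decS=a([[188,50],[122,328]],[100,220],5)
print('dec',[tri([('top',dec[i]),('scene',decS[i])]) for i in (0,1)])
rk=plane('top',a([[180,436],[308,398],[212,50],[82,88]],[300,170],5),.052);print('rack',rk,rk.mean(0))
rs=plane('scene',a([[200,268],[602,398],[657,258],[305,150]],[100,220],5),.052);print('rackS',rs)
b=plane('top',a([[78,42],[52,190],[688,290],[706,132]],[90,180],5),.010);print('base',b,b.mean(0))
bs=plane('scene',a([[52,488],[152,562],[486,248]],[230,70],4.2),.010);print('baseS',bs)
hole=plane('top',a([[598,197]],[90,180],5),.030);print('hole left-part',hole)
blk=plane('top',a([[560,140],[545,240]],[90,180],5),.030);print('nest blk -x edge',blk,blk.mean(0))
anv=plane('top',a([[625,165],[690,165],[672,258],[612,248]],[90,180],5),.076);print('anvil top',anv)
print('trig top', plane('top',a([[168,120]],[90,180],5),.165),'handle',plane('top',a([[115,110]],[90,180],5),.176))
print(tri([('top',a([[168,120]],[90,180],5)[0]),('scene',a([[352,98]],[230,70],4.2)[0])]))
E
```

```text
cap top [[ 0.4878 -0.2633  0.112 ]] green [[ 0.536  -0.2499  0.112 ]]
scene [[ 0.4885 -0.2624  0.112 ]
 [ 0.5368 -0.25    0.112 ]
 [ 0.5856 -0.2371  0.112 ]]
tri [ 0.4882 -0.2628  0.1123] [ 0.5362 -0.2499  0.1111]
dec [array([ 0.4801, -0.2825,  0.2028]), array([ 0.376 , -0.2934, -0.1229])]
rack [[ 0.4503 -0.2428  0.052 ]
 [ 0.4665 -0.3002  0.052 ]
 [ 0.6217 -0.2621  0.052 ]
 [ 0.6044 -0.2029  0.052 ]] [ 0.5357 -0.252   0.052 ]
rackS [[ 0.4657 -0.2985  0.052 ]
 [ 0.6228 -0.2577  0.052 ]
 [ 0.6078 -0.2014  0.052 ]
 [ 0.4668 -0.2379  0.052 ]]
base [[ 0.6087  0.2873  0.01  ]
 [ 0.5387  0.2965  0.01  ]
 [ 0.4926 -0.0024  0.01  ]
 [ 0.5659 -0.0104  0.01  ]] [0.5515 0.1428 0.01  ]
baseS [[ 0.495  -0.0009  0.01  ]
 [ 0.5656 -0.0127  0.01  ]
 [ 0.6124  0.2841  0.01  ]]
hole left-part [[0.5347 0.0375 0.03  ]]
nest blk -x edge [[0.5607 0.0552 0.03  ]
 [0.5153 0.0614 0.03  ]] [0.538  0.0583 0.03  ]
anvil top [[ 0.5465  0.021   0.076 ]
 [ 0.5465 -0.0069  0.076 ]
 [ 0.5067  0.0006  0.076 ]
 [ 0.511   0.0263  0.076 ]]
trig top [[0.5583 0.1877 0.165 ]] handle [[0.5611 0.2042 0.176 ]]
[0.5581 0.1852 0.1736]
```

```bash
cat >> h.py <<'E'
def status():
    s=robot.read_state();M=R.from_rotvec(s['orientation']).as_matrix()
    print('t',round(s['t'],2),'p',np.round(s['tool_pos'],4),'open',round(s['opening'],4),'F',np.round(s['force'],1),'q6',round(s['q'][5],2))
    return s,M
def plan(target,zdir,n=5):
    """shift left in tool axes, and turn about tool y deg to get tool z along zdir (or -)"""
    s,M=status()
    d=np.array(target)-s['tool_pos']
    best=None
    for sg in (1,-1):
        z=np.array([zdir[0],zdir[1],0.])*sg; z/=np.linalg.norm(z); y=np.array([0,0,-1.]); x=np.cross(y,z)
        T=np.c_[x,y,z]; rv=np.degrees(R.from_matrix(M.T@T).as_rotvec())
        if best is None or np.linalg.norm(rv)<np.linalg.norm(best): best=rv
    print('tool axes',np.round(M,3).tolist());print('world d',np.round(d,4),'tool shift',np.round(M.T@d,4),'turn',np.round(best,2))
    return M.T@d,best
E
python3 - <<'E'
from h import *
plan((.488,-.263,.20),(-.258,.966))
a=lambda p,o,f:np.array(p,float)/f+o-0.5+0.5/f
dec=a([[410,398],[180,538]],[300,170],5);decS=a([[188,50],[122,328]],[100,220],5)
print([tri([('top',dec[i]),('scene',decS[1-i])]) for i in (0,1)])
E
```

```text
t 1.25 p [ 0.2152 -0.5601  0.2042] open 0.0928 F [-0.4 -0.3 -0.1] q6 -0.09
tool axes [[-0.933, 0.0, 0.359], [-0.359, -0.0, -0.933], [-0.0, -1.0, 0.0]]
world d [ 0.2728  0.2971 -0.0042] tool shift [-0.3612  0.0042 -0.1795] turn [-0.    6.06 -0.  ]
[array([ 0.46759191, -0.33751751,  0.07277397]), array([ 0.40943725, -0.23606258,  0.07272972])]
```

Call:
carry_out(
  motion=[-0.036,0,-0.018,0,0.6,0,0.1,-0.036,0,-0.018,0,0.6,0,0.1,-0.036,0,-0.018,0,0.6,0,0.1,-0.036,0,-0.018,0,0.6,0,0.1,-0.036,0,-0.018,0,0.6,0,0.1],
  squeeze=15,
)

```text
t: 1.75
tool_pos: [0.3544, -0.4138, 0.2036]
orientation: [-0.316, 2.057, -2.06]
force: [0.5, -1.0, 0.1]
opening: 0.0576
```

Call:
carry_out(
  motion=[-0.036,0,-0.018,0,0.6,0,0.1,-0.036,0,-0.018,0,0.6,0,0.1,-0.036,0,-0.018,0,0.6,0,0.1,-0.036,0,-0.018,0,0.6,0,0.1,-0.036,0,-0.018,0,0.6,0,0.1],
)

```text
t: 2.25
tool_pos: [0.5076, -0.2709, 0.2045]
orientation: [-0.26, 2.085, -2.093]
force: [-0.0, -1.0, 0.4]
opening: 0.0515
```

```bash
python3 - <<'E'
from h import *
plan((.488,-.263,.15),(-.258,.966))
m=imaging.camera_model('wrist')
im=imaging.read_camera('wrist');cv2.imwrite('pics/w1.png',im)
print(m, proj('wrist',[[.488,-.263,.112]],m))
E
```

```text
t 2.25 p [ 0.5076 -0.2709  0.2045] open 0.0515 F [-0.  -1.   0.4] q6 0.74
tool axes [[-0.969, 0.001, 0.246], [-0.246, -0.003, -0.969], [-0.0, -1.0, 0.003]]
world d [-0.0196  0.0079 -0.0545] tool shift [ 0.017   0.0544 -0.0126] turn [-0.2  -0.72 -0.02]
{'K': array([[335.23216925,   0.        , 252.14366277],
       [  0.        , 335.23216925, 189.34054008],
       [  0.        ,   0.        ,   1.        ]]), 'k1': -0.028082325840394495, 'position': array([ 0.58342082, -0.25111261,  0.38538842]), 'orientation': array([ 2.29132445, -1.78489635, -0.25286014])} [[237.54973692 206.4405513 ]]
```

View pics/w1.png

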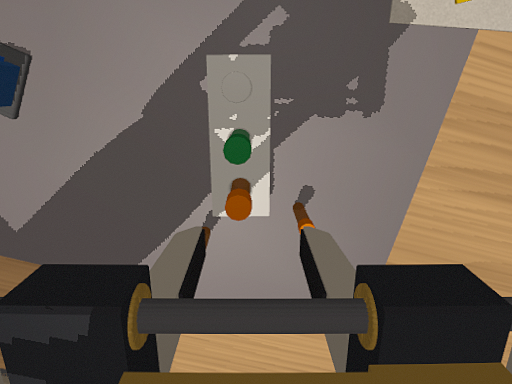

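Call:
carry_out(
  motion=[0.017,0,-0.013,0,-0.7,0,0.1,0,0.02,0,0,0,0,0.1,0,0.02,0,0,0,0,0.1,0,0,0,0,0,0,0.1,0,0,0,0,0,0,0.1],
)

```text
t: 2.8
tool_pos: [0.4941, -0.255, 0.1646]
orientation: [-0.277, 2.072, -2.076]
force: [-0.1, -0.7, 0.1]
opening: 0.0513
```

```bash
python3 - <<'E'
from h import *
plan((.488,-.263,.101),(-.258,.966))
m=imaging.camera_model('wrist')
im=imaging.read_camera('wrist');cv2.imwrite('pics/w2.png',im)
print(proj('wrist',[[.488,-.263,.112]],m))
E
```

```text
t 2.8 p [ 0.4941 -0.255   0.1646] open 0.0513 F [-0.1 -0.7  0.1] q6 0.73
tool axes [[-0.964, 0.006, 0.267], [-0.267, -0.001, -0.964], [-0.005, -1.0, 0.003]]
world d [-0.0061 -0.008  -0.0636] tool shift [0.0083 0.0636 0.0059] turn [-0.15  0.55 -0.29]
[[260.30052346 212.96666596]]
```

View pics/w2.png

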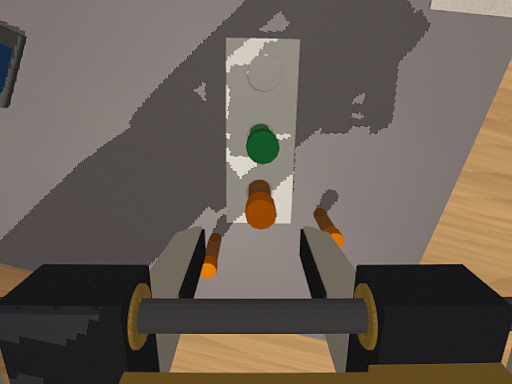

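The w2 view shows the orange cap at (261,212), matching the predicted (260,213). The look-alikes stay outside the finger path, so I centre and go down.

Call:
carry_out(
  motion=[0.008,0,0.006,0,0.5,0,0.1,0,0,0,0,0,0,0.1,0,0.015,0,0,0,0,0.1,0,0.02,0,0,0,0,0.1,0,0,0,0,0,0,0.1],
)

```text
t: 3.35
tool_pos: [0.489, -0.2661, 0.131]
orientation: [-0.261, 2.073, -2.085]
force: [0.2, 0.4, 0.4]
opening: 0.0511
```

```bash
python3 - <<'E'
from h import *
plan((.488,-.263,.101),(-.258,.966))
E
```

```text
t 3.35 p [ 0.489  -0.2661  0.131 ] open 0.0511 F [0.2 0.4 0.4] q6 0.72
tool axes [[-0.967, 0.01, 0.256], [-0.256, -0.005, -0.967], [-0.009, -1.0, 0.007]]
world d [-0.001   0.0031 -0.03  ] tool shift [ 0.0004  0.03   -0.0035] turn [-0.4 -0.1 -0.5]
```

Call:
carry_out(
  motion=[0,0.015,-0.003,-0.4,0,-0.5,0.1,0,0.015,0,0,0,0,0.1,0,0,0,0,0,0,0.1,0,0,0,0,0,0,-0.7,0,0,0,0,0,0,-0.7],
)

```text
t: 3.85
tool_pos: [0.4881, -0.2628, 0.0982]
orientation: [-0.274, 2.085, -2.083]
force: [-0.1, 0.3, -0.6]
opening: 0.0394
```

Call:
carry_out(
  motion=[0,0,0,0,0,0,-0.7,0,0,0,0,0,0,-0.7,0,-0.01,0,0,0,0,-0.7,0,-0.03,0,0,0,0,-0.7,0,-0.03,0,0,0,0,-0.7],
)

```text
t: 4.35
tool_pos: [0.4863, -0.2616, 0.1682]
orientation: [-0.278, 2.091, -2.08]
force: [0.0, -0.1, 0.9]
opening: 0.0142
```

```bash
python3 - <<'E'
from h import *
status()
im=imaging.read_camera('wrist');cv2.imwrite('pics/w3.png',im)
plan((.535,.0368,.25),(.988,-.152))
E
```

```text
t 4.35 p [ 0.4863 -0.2616  0.1682] open 0.0142 F [ 0.  -0.1  0.9] q6 0.73
t 4.4 p [ 0.4887 -0.2632  0.1746] open 0.0144 F [ 1.8 -0.7  5.1] q6 0.73
tool axes [[-0.967, -0.0, 0.256], [-0.256, -0.0, -0.967], [0.0, -1.0, 0.0]]
world d [0.0463 0.3    0.0754] tool shift [-0.1217 -0.0754 -0.2781] turn [-0.000e+00 -6.639e+01  1.000e-02]
```

View pics/w3.png

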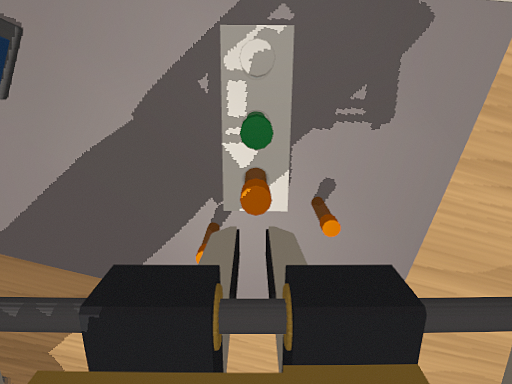

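The fingers were not yet closed when the lift began, so the cap stayed in the rack at (256,195), apparently undisturbed. I go back with open fingers and wait longer.

Call:
carry_out(
  motion=[0,-0.01,0,0,0,0,0.1,0,0,0,0,0,0,0.1,0,0,0,0,0,0,0.1,0,0,0,0,0,0,0.1,0,0.02,0,0,0,0,0.1],
)

```text
t: 4.9
tool_pos: [0.4915, -0.2651, 0.1709]
orientation: [-0.264, 2.073, -2.087]
force: [0.4, -0.9, -0.3]
opening: 0.0488
```

```bash
python3 - <<'E'
from h import *
plan((.488,-.263,.100),(-.258,.966))
m=imaging.camera_model('wrist')
im=imaging.read_camera('wrist');cv2.imwrite('pics/w4.png',im)
print(proj('wrist',[[.488,-.263,.112]],m))
E
```

```text
t 4.9 p [ 0.4915 -0.2651  0.1709] open 0.0488 F [ 0.4 -0.9 -0.3] q6 0.73
tool axes [[-0.967, 0.008, 0.256], [-0.256, -0.006, -0.967], [-0.006, -1.0, 0.007]]
world d [-0.0035  0.0021 -0.0709] tool shift [ 0.0033  0.0709 -0.0034] turn [-0.43 -0.09 -0.37]
[[247.88806826 203.84134267]]
```

View pics/w4.png

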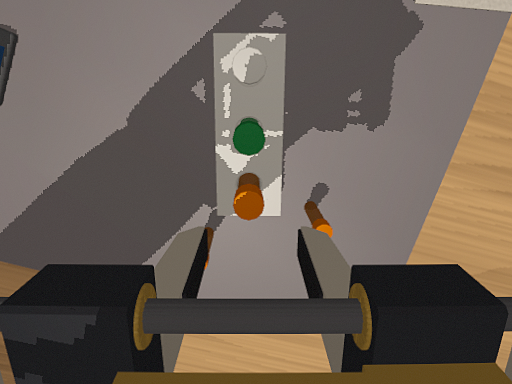

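The cap is at (249,203) against the predicted (248,204), so it is unmoved. I descend, then close.

Call:
carry_out(
  motion=[0.003,0.02,-0.003,-0.4,0,-0.4,0.1,0,0.02,0,0,0,0,0.1,0,0.02,0,0,0,0,0.1,0,0.008,0,0,0,0,0.1,0,0,0,0,0,0,0.1],
)

```text
t: 5.45
tool_pos: [0.4808, -0.2583, 0.0893]
orientation: [-0.289, 2.102, -2.077]
force: [-0.4, -0.0, 0.6]
opening: 0.051
```

```bash
python3 - <<'E'
from h import *
plan((.488,-.263,.100),(-.258,.966))
E
```

```text
t 5.45 p [ 0.4808 -0.2583  0.0893] open 0.051 F [-0.4 -0.   0.6] q6 0.73
tool axes [[-0.966, -0.017, 0.256], [-0.257, 0.01, -0.966], [0.014, -1.0, -0.014]]
world d [ 0.0072 -0.0047  0.0107] tool shift [-0.0057 -0.0108  0.0062] turn [ 0.8  -0.09  0.78]
```

Call:
carry_out(
  motion=[-0.006,-0.01,0.006,0.8,0,0.8,0.1,0,0,0,0,0,0,0.1,0,0,0,0,0,0,0.1,0,0,0,0,0,0,0.1,0,0,0,0,0,0,0.1],
)

```text
t: 5.95
tool_pos: [0.4909, -0.2643, 0.1041]
orientation: [-0.265, 2.076, -2.085]
force: [1.1, 0.7, -0.0]
opening: 0.0511
```

```bash
python3 - <<'E'
from h import *
plan((.488,-.263,.100),(-.258,.966))
E
```

```text
t 5.95 p [ 0.4909 -0.2643  0.1041] open 0.0511 F [ 1.1  0.7 -0. ] q6 0.73
tool axes [[-0.967, 0.006, 0.256], [-0.256, -0.003, -0.967], [-0.005, -1.0, 0.005]]
world d [-0.0029  0.0013 -0.0041] tool shift [ 0.0025  0.0041 -0.0021] turn [-0.28 -0.09 -0.29]
```

Call:
carry_out(
  motion=[0.002,0.003,-0.001,-0.2,0,-0.2,0.1,0,0,0,0,0,0,-0.9,0,0,0,0,0,0,-0.9,0,0,0,0,0,0,-0.9,0,0,0,0,0,0,-0.9],
)

```text
t: 6.45
tool_pos: [0.4885, -0.2639, 0.101]
orientation: [-0.27, 2.081, -2.084]
force: [-0.8, 0.9, 0.1]
opening: 0.024
```

Call:
carry_out(
  motion=[0,0,0,0,0,0,-0.9,0,0,0,0,0,0,-0.9,0,0,0,0,0,0,-0.9,0,0,0,0,0,0,-0.9,0,0,0,0,0,0,-0.9],
)

```text
t: 6.95
tool_pos: [0.4885, -0.2638, 0.1009]
orientation: [-0.27, 2.082, -2.083]
force: [-0.6, 0.3, -0.4]
opening: 0.0046
```

```bash
python3 - <<'E'
from h import *
plan((.488,-.263,.100),(-.258,.966))
E
```

```text
t 6.95 p [ 0.4885 -0.2638  0.1009] open 0.0046 F [-0.6  0.3 -0.4] q6 0.72
tool axes [[-0.967, 0.001, 0.256], [-0.256, -0.001, -0.967], [-0.001, -1.0, 0.001]]
world d [-0.0005  0.0008 -0.0009] tool shift [ 0.0002  0.0009 -0.0009] turn [-0.06 -0.09 -0.07]
```

```bash
python3 - <<'E'
from h import *
for n in ('scene','top','wrist'):
    im=imaging.read_camera(n)
    if n=='scene': im=cv2.resize(im[190:330,80:260],None,fx=4,fy=4,interpolation=cv2.INTER_CUBIC)
    if n=='top': im=cv2.resize(im[170:290,280:420],None,fx=5,fy=5,interpolation=cv2.INTER_CUBIC)
    cv2.imwrite(f'pics/{n}5.png',im)
E
```

```text
(no output)
```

View pics/scene5.png

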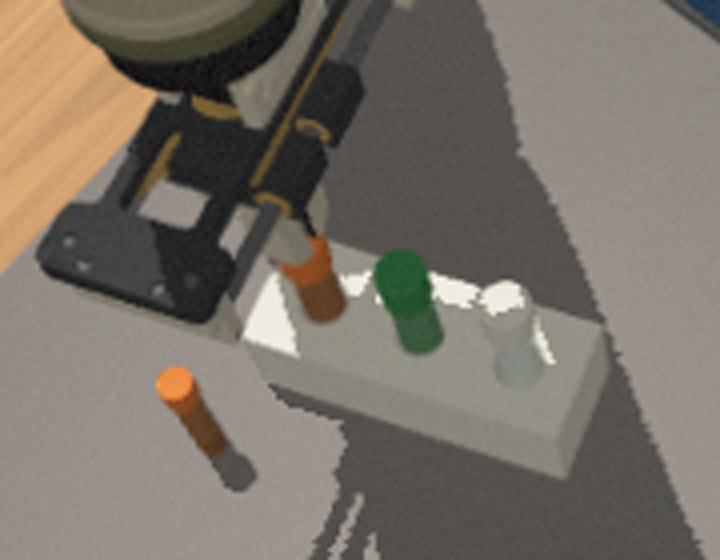

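View pics/wrist5.png

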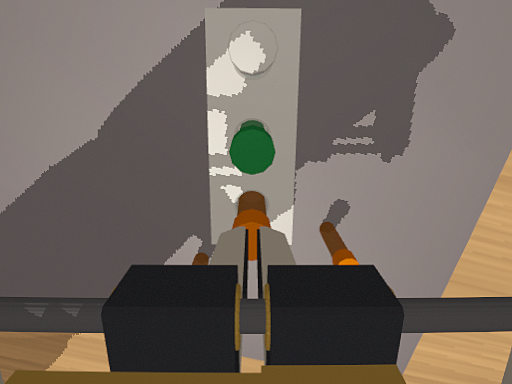

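```bash
python3 - <<'E'
from h import *
s,M=status(); p=s['tool_pos']; print(robot.tips_ahead)
m=imaging.camera_model('wrist')
for d in (0,.019):
    X=p+M[:,1]*d
    print(d,X,[proj(n,X) for n in ('wrist','scene','top')])
for z in (.112,.09): print('cap',z,[proj(n,[.488,-.263,z]) for n in ('wrist','scene','top')])
# camera in tool frame
print(M.T@(m['position']-p))
sc=proj('scene',p+M[:,1]*.019)[0]; print('scene crop', (sc-[80,190])*4, (proj('scene',[.488,-.263,.112])[0]-[80,190])*4)
E
```

```text
t 7.1 p [ 0.4884 -0.2638  0.1009] open 0.0046 F [-0.9 -0.4 -0.6] q6 0.72
0.019
0 [ 0.48844246 -0.26382711  0.1008946 ] [array([[252.29657477, 231.06519431]]), array([[155.31233571, 253.10252946]]), array([[350.91548201, 239.59007531]])]
0.019 [ 0.48846821 -0.26384079  0.08189462] [array([[252.3063777 , 219.13997734]]), array([[157.42487855, 257.96957256]]), array([[348.37324041, 239.45230797]])]
cap 0.112 [array([[250.65848723, 239.45737063]]), array([[154.1547963 , 249.70983624]]), array([[352.0714127 , 239.88699604]])]
cap 0.09 [array([[250.80028386, 224.31583697]]), array([[156.63673736, 255.45296978]]), array([[349.05546722, 239.73154304]])]
[-7.84322062e-02 -1.80902416e-01  1.08476376e-04]
scene crop [309.69951421 271.87829026] [296.61918522 238.83934495]
```

View pics/top5.png

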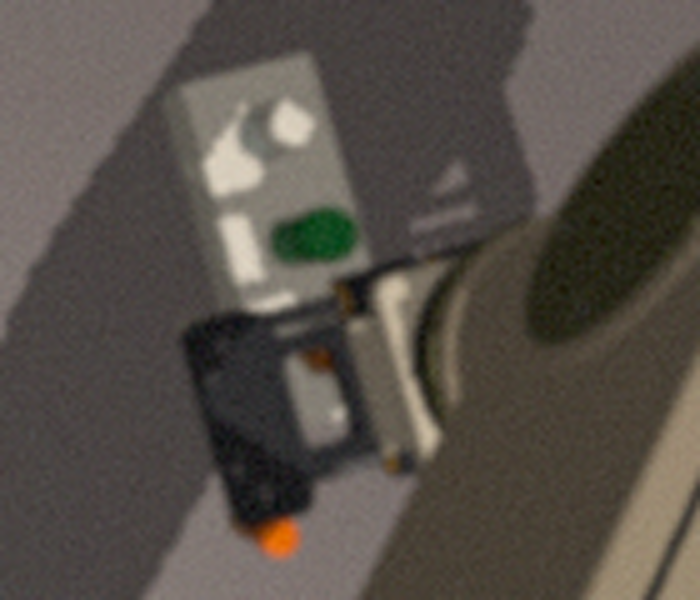

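```bash
python3 - <<'E'
from h import *
s,M=status(); p=s['tool_pos']
for x in (-.0075,.0075):
  for d in (-.02,-.01,0,.01,.019):
    X=p+M[:,1]*d+M[:,0]*x
    print(x,d,[np.round(proj(n,X)[0],1) for n in ('wrist','scene')])
im=cv2.imread('pics/wrist5.png')
cv2.imwrite('pics/w5z.png',cv2.resize(im[180:300,180:330],None,fx=5,fy=5,interpolation=cv2.INTER_CUBIC))
E
```

```text
t 7.1 p [ 0.4884 -0.2638  0.1009] open 0.0046 F [-0.9 -0.4 -0.6] q6 0.72
-0.0075 -0.02 [array([252.3, 233.1]), array([156.8, 248.9])]
-0.0075 -0.01 [array([252.3, 225.7]), array([157.9, 251.6])]
-0.0075 0 [array([252.3, 219.1]), array([159.1, 254.3])]
-0.0075 0.01 [array([252.3, 213. ]), array([160.1, 256.8])]
-0.0075 0.019 [array([252.3, 208. ]), array([161.1, 259.1])]
0.0075 -0.02 [array([252.3, 259.1]), array([149.2, 246.6])]
0.0075 -0.01 [array([252.3, 250.5]), array([150.4, 249.3])]
0.0075 0 [array([252.3, 242.8]), array([151.6, 252. ])]
0.0075 0.01 [array([252.3, 235.8]), array([152.7, 254.5])]
0.0075 0.019 [array([252.3, 230. ]), array([153.8, 256.8])]
```

View pics/w5z.png

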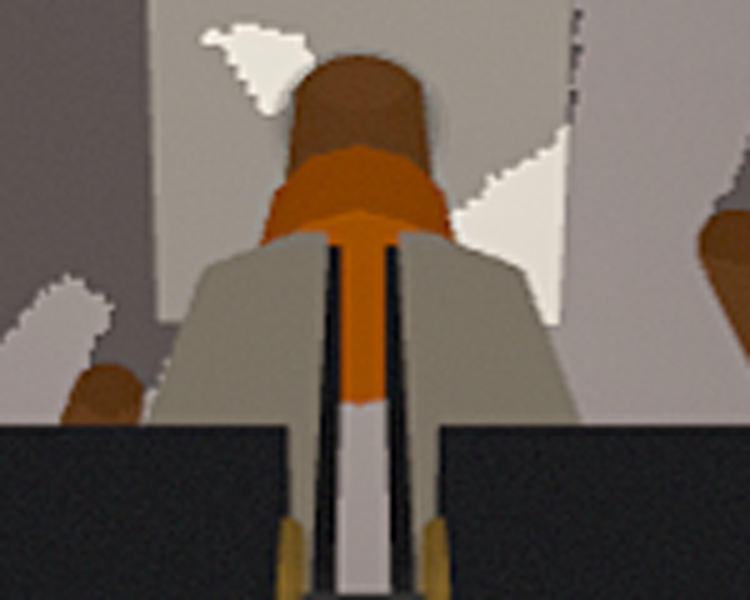

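The tips sit just above the cap: the whole cap top shows through the finger gap (rows 222–260) and the tips are at row 227. That is roughly 30 mm higher than tips_ahead implies. A claimed TCP z of 0.077 clears the rack either way, so I open and go 24 mm lower.

Call:
carry_out(
  motion=[0,0,0,0,0,0,0.1,0,0,0,0,0,0,0.1,0,0,0,0,0,0,0.1,0,0,0,0,0,0,0.1,0,0,0,0,0,0,0.1],
)

```text
t: 7.6
tool_pos: [0.4884, -0.2638, 0.1009]
orientation: [-0.27, 2.082, -2.083]
force: [-0.4, -1.0, 0.2]
opening: 0.0399
```

Call:
carry_out(
  motion=[0,0.006,0,0,0,0,0.1,0,0.006,0,0,0,0,0.1,0,0.006,0,0,0,0,0.1,0,0,0,0,0,0,0.1,0,0,0,0,0,0,0.1],
)

```text
t: 8.1
tool_pos: [0.488, -0.2635, 0.0805]
orientation: [-0.271, 2.083, -2.083]
force: [0.1, -0.5, 0.2]
opening: 0.0514
```

```bash
python3 - <<'E'
from h import *
plan((.488,-.263,.077),(-.258,.966))
E
```

```text
t 8.1 p [ 0.488  -0.2635  0.0805] open 0.0514 F [ 0.1 -0.5  0.2] q6 0.72
tool axes [[-0.967, 0.0, 0.256], [-0.256, -0.0, -0.967], [-0.0, -1.0, 0.0]]
world d [ 0.      0.0005 -0.0035] tool shift [-0.0001  0.0035 -0.0005] turn [-0.01 -0.1  -0.02]
```

Call:
carry_out(
  motion=[0,0.003,0,0,0,0,-0.9,0,0,0,0,0,0,-0.9,0,0,0,0,0,0,-0.9,0,0,0,0,0,0,-0.9,0,0,0,0,0,0,-0.9],
)

```text
t: 8.6
tool_pos: [0.4882, -0.2637, 0.0776]
orientation: [-0.271, 2.082, -2.083]
force: [-0.1, -0.0, -0.5]
opening: 0.0234
```

Call:
carry_out(
  motion=[0,0,0,0,0,0,-0.9,0,0,0,0,0,0,-0.9,0,0,0,0,0,0,-0.9,0,0,0,0,0,0,-0.9,0,0,0,0,0,0,-0.9],
)

```text
t: 9.1
tool_pos: [0.4883, -0.2637, 0.0777]
orientation: [-0.271, 2.082, -2.083]
force: [0.5, 0.1, -0.6]
opening: 0.0233
```

```bash
python3 - <<'E'
from h import *
plan((.488,-.263,.077),(-.258,.966))
im=imaging.read_camera('wrist');cv2.imwrite('pics/w6.png',cv2.resize(im[150:300,150:350],None,fx=4,fy=4,interpolation=cv2.INTER_CUBIC))
E
```

```text
t 9.1 p [ 0.4883 -0.2637  0.0777] open 0.0233 F [ 0.5  0.1 -0.6] q6 0.72
tool axes [[-0.967, 0.001, 0.256], [-0.256, -0.0, -0.967], [-0.001, -1.0, 0.001]]
world d [-0.0003  0.0007 -0.0007] tool shift [ 0.0001  0.0007 -0.0007] turn [-0.04 -0.1  -0.05]
```

View pics/w6.png

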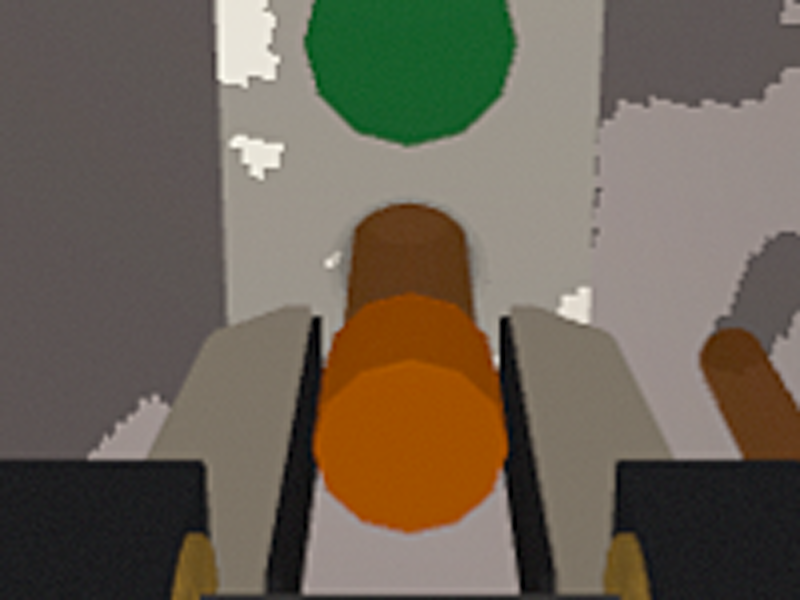

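The cap is held: opening 23.3 mm, cap centred between the pads at crop (410,430). I lift it and check that it came along.

Call:
carry_out(
  motion=[0,-0.02,0,0,0,0,-0.9,0,-0.025,0,0,0,0,-0.9,0,-0.025,0,0,0,0,-0.9,0,-0.025,0,0,0,0,-0.9,0,-0.01,0,0,0,0,-0.9],
  squeeze=20,
)

```text
t: 9.65
tool_pos: [0.4867, -0.263, 0.1831]
orientation: [-0.274, 2.087, -2.082]
force: [-0.9, -0.7, -0.2]
opening: 0.0235
```

```bash
python3 - <<'E'
from h import *
plan((.535,.0368,.19),(.988,-.152))
im=imaging.read_camera('wrist');cv2.imwrite('pics/w7.png',cv2.resize(im[150:300,150:350],None,fx=4,fy=4,interpolation=cv2.INTER_CUBIC))
im=imaging.read_camera('scene');cv2.imwrite('pics/s7.png',im)
E
```

```text
t 9.65 p [ 0.4867 -0.263   0.1831] open 0.0235 F [-0.9 -0.7 -0.2] q6 0.72
tool axes [[-0.967, -0.003, 0.256], [-0.256, 0.002, -0.967], [0.002, -1.0, -0.002]]
world d [0.0483 0.2998 0.0069] tool shift [-0.1235 -0.0065 -0.2774] turn [ 2.00e-01 -6.64e+01  4.00e-02]
```

View pics/s7.png

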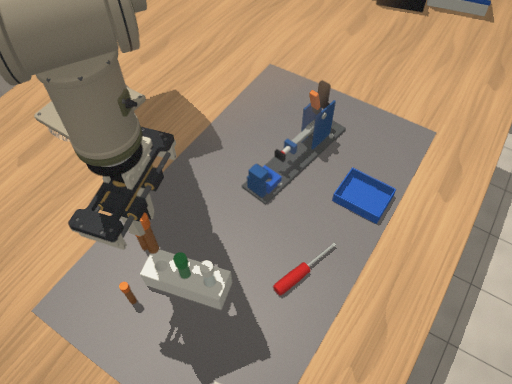

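The tube hangs under the gripper and its rack hole is empty at (160,265). Next I carry it to the nest while turning.

Call:
carry_out(
  motion=[-0.015,-0.002,-0.035,0,-8.2,0,-0.9,-0.02,-0.002,-0.032,0,-8.2,0,-0.9,-0.024,-0.002,-0.029,0,-8.2,0,-0.9,-0.028,0,-0.025,0,-8.2,0,-0.9,-0.032,0,-0.021,0,-8.2,0,-0.9],
)

```text
t: 10.25
tool_pos: [0.5108, -0.0735, 0.1795]
orientation: [-0.886, 1.634, -1.616]
force: [0.0, -0.0, -0.8]
opening: 0.0235
```

Call:
carry_out(
  motion=[-0.034,0,-0.016,0,-8.2,0,-0.9,-0.036,0,-0.011,0,-8.2,0,-0.9,-0.02,0,-0.003,0,-5,0,-0.9,0,0,0,0,0,0,-0.9,0,0,0,0,0,0,-0.9],
)

```text
t: 10.75
tool_pos: [0.5191, 0.0301, 0.1697]
orientation: [-1.134, 1.363, -1.327]
force: [0.7, 0.1, -0.5]
opening: 0.0232
```

```bash
python3 - <<'E'
from h import *
plan((.535,.0368,.19),(.988,-.152))
im=imaging.read_camera('wrist');cv2.imwrite('pics/w8.png',im)
im=imaging.read_camera('scene');cv2.imwrite('pics/s8.png',cv2.resize(im[20:220,180:400],None,fx=3,fy=3))
E
```

```text
t 10.75 p [0.5191 0.0301 0.1697] open 0.0232 F [ 0.7  0.1 -0.5] q6 0.14
tool axes [[-0.181, -0.025, 0.983], [-0.984, 0.006, -0.181], [-0.001, -1.0, -0.026]]
world d [0.0159 0.0067 0.0203] tool shift [-0.0095 -0.0206  0.0139] turn [ 1.47 -1.67 -0.1 ]
```

View pics/w8.png

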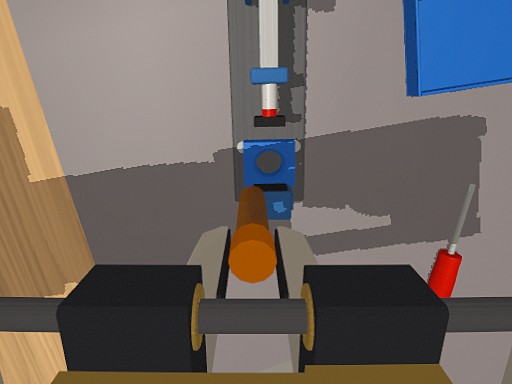

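View pics/s8.png

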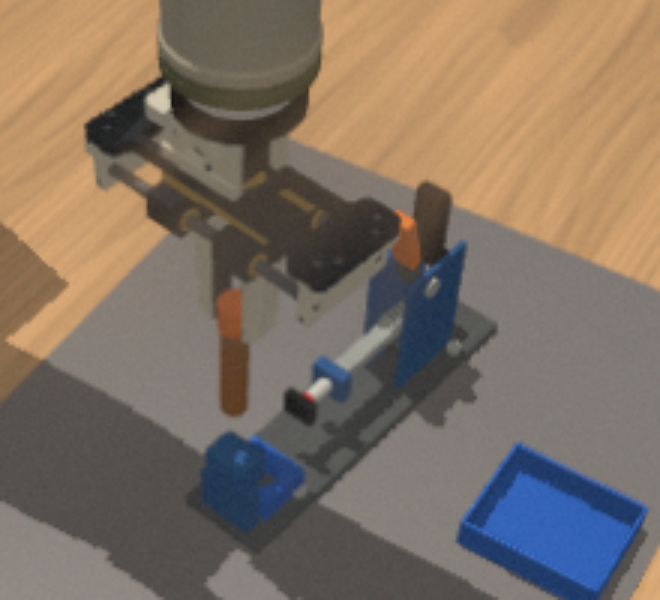

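```bash
python3 - <<'E'
from h import *
im=cv2.imread('pics/w8.png')
cv2.imwrite('pics/w8z.png',cv2.resize(im[90:240,200:340],None,fx=5,fy=4,interpolation=cv2.INTER_CUBIC))
print('hole',plane('wrist',[[268.5,160]],.030)); print('blk',plane('wrist',[[244,142],[300,141],[244,183]],.03))
print('bar',plane('wrist',[[268,20],[268.5,65],[269.5,118]],.062))
print('anvil',plane('wrist',[[266,219],[292,219],[293,193]],.076))
s,M=status()
X=s['tool_pos']+np.array([0,0,-.0707]); print('tube bottom if straight',X,proj('wrist',X))
E
```

```text
hole [[0.53387722 0.04124151 0.03      ]]
blk [[0.51374948 0.06270957 0.03      ]
 [0.5665922  0.05407686 0.03      ]
 [0.50602697 0.0227042  0.03      ]]
bar [[0.55301024 0.15813475 0.062     ]
 [0.5476568  0.12495063 0.062     ]
 [0.5412663  0.08303001 0.062     ]]
anvil [[ 0.52342346 -0.00097412  0.076     ]
 [ 0.54581124 -0.00491602  0.076     ]
 [ 0.55021718  0.01843518  0.076     ]]
t 10.85 p [0.5192 0.0293 0.17  ] open 0.0233 F [-0.5 -1.   0.1] q6 0.14
tube bottom if straight [0.51915481 0.0292886  0.09932054] [[254.43994359 195.20592178]]
```

View pics/w8z.png

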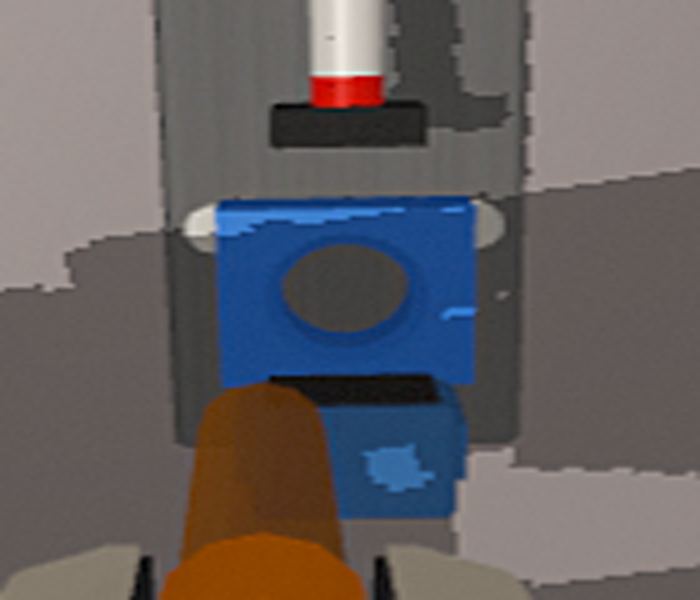

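```bash
python3 - <<'E'
from h import *
m=imaging.camera_model('wrist'); m['position']=np.array(m['position'])+[-.0001,.0008,-.0003]
a=lambda p:np.array(p,float)/[5,4]+[200,90]-0.5+[.1,.125]
print('hole',plane('wrist',a([[345,290],[347,242],[345,347],[268,290],[426,290]]),.03,m))
print('hole in',plane('wrist',a([[345,245],[345,333],[282,288],[410,288]]),.03,m))
print('blk back',plane('wrist',a([[217,206],[475,203]]),.03,m))
print('anvil face top edge',plane('wrist',a([[270,403],[440,403]]),.076,m),plane('wrist',a([[270,377],[434,375]]),.03,m))
E
```

```text
hole [[0.53352025 0.04001455 0.03      ]
 [0.53589579 0.05153777 0.03      ]
 [0.53109845 0.02594665 0.03      ]
 [0.51877605 0.04267549 0.03      ]
 [0.54899829 0.03722467 0.03      ]]
hole in [[0.53539338 0.05088855 0.03      ]
 [0.5316985  0.02943315 0.03      ]
 [0.52154834 0.04267811 0.03      ]
 [0.54602195 0.03826312 0.03      ]]
blk back [[0.512888   0.06454544 0.03      ]
 [0.56149563 0.0564313  0.03      ]]
anvil face top edge [[0.51739751 0.02753128 0.076     ]
 [0.54593229 0.02244628 0.076     ]] [[0.51516884 0.02102062 0.03      ]
 [0.54720543 0.01581621 0.03      ]]
```

```bash
python3 - <<'E'
from h import *
plan((.5342,.038,.165),(.988,-.155))
E
```

```text
t 10.85 p [0.5192 0.0293 0.17  ] open 0.0233 F [-0.5 -1.   0.1] q6 0.14
tool axes [[-0.182, -0.025, 0.983], [-0.983, 0.006, -0.182], [-0.002, -1.0, -0.026]]
world d [ 0.015   0.0087 -0.005 ] tool shift [-0.0113  0.0047  0.0133] turn [ 1.46 -1.59 -0.11]
```

Call:
carry_out(
  motion=[-0.006,0.002,0.007,0.8,-0.8,0,-0.9,-0.003,0,0.004,0.4,-0.5,0,-0.9,0,0,0,0,0,0,-0.9,0,0,0,0,0,0,-0.9,0,0,0,0,0,0,-0.9],
)

```text
t: 11.35
tool_pos: [0.5329, 0.0333, 0.1673]
orientation: [-1.127, 1.333, -1.328]
force: [-0.3, 0.3, 0.5]
opening: 0.0236
```

```bash
python3 - <<'E'
from h import *
plan((.5342,.038,.165),(.988,-.155))
E
```

```text
t 11.35 p [0.5329 0.0333 0.1673] open 0.0236 F [-0.3  0.3  0.5] q6 0.13
tool axes [[-0.165, -0.002, 0.986], [-0.986, 0.002, -0.165], [-0.001, -1.0, -0.002]]
world d [ 0.0013  0.0047 -0.0023] tool shift [-0.0048  0.0023  0.0005] turn [ 0.14 -0.6  -0.07]
```

Call:
carry_out(
  motion=[-0.004,0,0.0005,0,-0.5,0,-0.9,0,0.01,0,0,0,0,-0.9,0,0.015,0,0,0,0,-0.9,0,0.012,0,0,0,0,-0.9,0,0,0,0,0,0,-0.9],
)

```text
t: 11.85
tool_pos: [0.5336, 0.0375, 0.1266]
orientation: [-1.132, 1.327, -1.321]
force: [-0.1, -0.5, -1.6]
opening: 0.0235
```

Call:
carry_out(
  motion=[0,0,0,0,0,0,-0.9,0,0,0,0,0,0,-0.9,0,0,0,0,0,0,-0.9,0,0,0,0,0,0,-0.9,0,0,0,0,0,0,-0.9],
)

```text
t: 12.35
tool_pos: [0.5335, 0.0374, 0.1265]
orientation: [-1.132, 1.327, -1.321]
force: [-0.4, -0.1, -0.4]
opening: 0.0239
```

```bash
python3 - <<'E'
from h import *
plan((.5342,.038,.08),(.988,-.155))
im=imaging.read_camera('wrist');cv2.imwrite('pics/w9.png',cv2.resize(im[90:290,170:340],None,fx=4,fy=3,interpolation=cv2.INTER_CUBIC))
im=imaging.read_camera('scene');cv2.imwrite('pics/s9.png',cv2.resize(im[70:210,200:340],None,fx=4,fy=4))
E
```

```text
t 12.35 p [0.5335 0.0374 0.1265] open 0.0239 F [-0.4 -0.1 -0.4] q6 0.13
tool axes [[-0.156, -0.003, 0.988], [-0.988, 0.002, -0.156], [-0.001, -1.0, -0.003]]
world d [ 0.0007  0.0006 -0.0465] tool shift [-0.0006  0.0465  0.0008] turn [ 0.19 -0.08 -0.06]
```

View pics/w9.png

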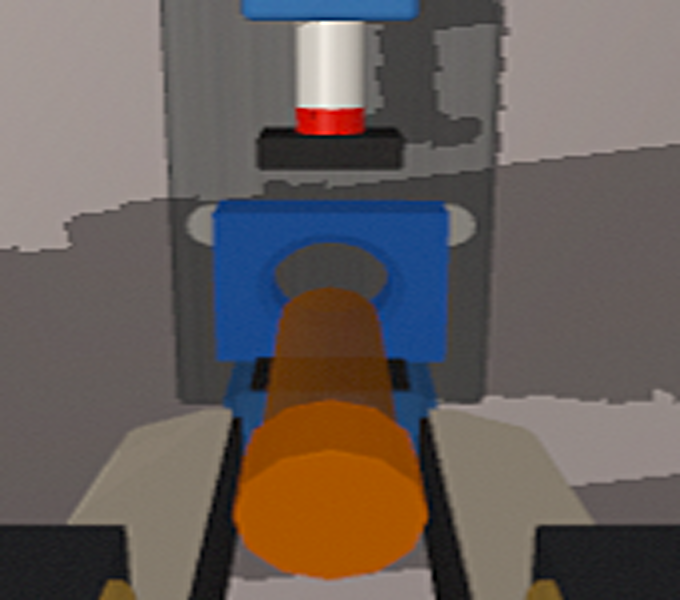

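View pics/s9.png

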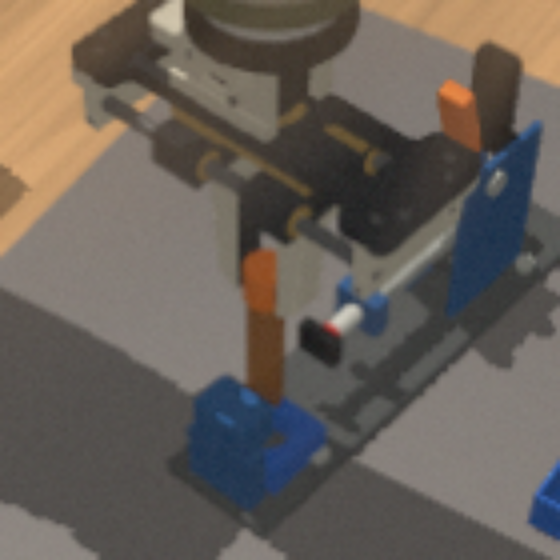

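```bash
python3 - <<'E'
from h import *
s,M=status();p=s['tool_pos']; u=np.array([.156,.988,0])
f=lambda X:np.round((proj('wrist',X)[0]-[170,90]+.5)*[4,3],1)
for off in (-.0707,):
    b=p+[0,0,off]; print('bottom',b,f(b+.010*u),'captop',f(p+[0,0,off+.105]+.012*u),f(p+[0,0,off+.105]-.012*u))
n=np.array([.5342,.038,.03]);print('mouth',f(n+.016*u),f(n+.013*u))
E
```

```text
t 12.45 p [0.5335 0.0374 0.1265] open 0.0236 F [ 0.  -0.2 -0.2] q6 0.13
bottom [0.53350881 0.03742116 0.0558419 ] [331.7 280.2] captop [329.  440.9] [329.3 574.3]
mouth [334.8 233.4] [334.9 243.8]
```

Call:
carry_out(
  motion=[-0.0007,0.008,0.0002,0,0,0,-0.9,0,0.011,0,0,0,0,-0.9,0,0.011,0,0,0,0,-0.9,0,0.003,0,0,0,0,-0.9,0,0,0,0,0,0,-0.9],
)

```text
t: 12.95
tool_pos: [0.5331, 0.0382, 0.0897]
orientation: [-1.133, 1.328, -1.321]
force: [-0.2, -0.3, -1.3]
opening: 0.0236
```

```bash
python3 - <<'E'
from h import *
plan((.5342,.038,.0807),(.988,-.155))
E
```

```text
t 12.95 p [0.5331 0.0382 0.0897] open 0.0236 F [-0.2 -0.3 -1.3] q6 0.13
tool axes [[-0.156, -0.004, 0.988], [-0.988, 0.002, -0.156], [-0.001, -1.0, -0.004]]
world d [ 0.0011 -0.0002 -0.009 ] tool shift [0.0001 0.009  0.0012] turn [ 0.25 -0.08 -0.06]
```

Free so far, with the bottom about 9 mm above the nest floor. Now the last stretch, gently.

Call:
carry_out(
  motion=[0,0.004,0.0005,0.2,0,0,-0.9,0,0.003,0,0,0,0,-0.9,0,0.001,0,0,0,0,-0.9,0,0,0,0,0,0,-0.9,0,0,0,0,0,0,-0.9],
)

```text
t: 13.45
tool_pos: [0.5338, 0.0381, 0.0813]
orientation: [-1.13, 1.325, -1.323]
force: [0.4, -0.2, -0.4]
opening: 0.0236
```

```bash
python3 - <<'E'
from h import *
plan((.5342,.038,.0807),(.988,-.155))
im=imaging.read_camera('scene');cv2.imwrite('pics/s10.png',cv2.resize(im[70:210,200:340],None,fx=4,fy=4))
E
```

```text
t 13.45 p [0.5338 0.0381 0.0813] open 0.0236 F [ 0.4 -0.2 -0.4] q6 0.13
tool axes [[-0.156, -0.0, 0.988], [-0.988, 0.001, -0.156], [-0.001, -1.0, -0.0]]
world d [ 0.0004 -0.0001 -0.0006] tool shift [0.0001 0.0006 0.0004] turn [ 0.02 -0.08 -0.06]
```

View pics/s10.png

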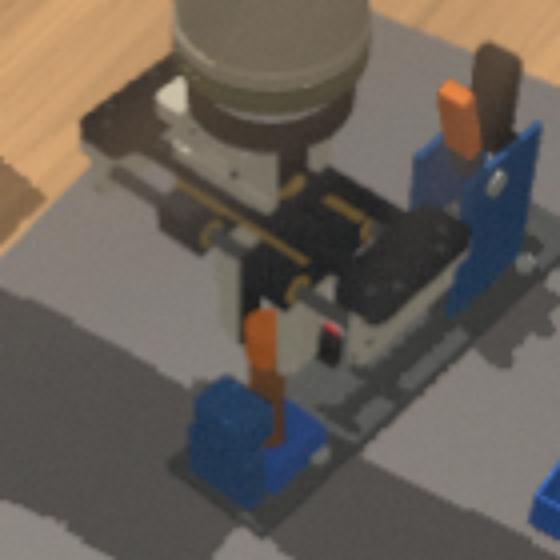

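The tube is in the nest at (270,430). I press down lightly and release.

Call:
carry_out(
  motion=[0,0.001,0,0,0,0,-0.9,0,0.0005,0,0,0,0,-0.9,0,0,0,0,0,0,0,0,0,0,0,0,0,0,0,0,0,0,0,0,0],
)

```text
t: 14.0
tool_pos: [0.5347, 0.0381, 0.0808]
orientation: [-1.129, 1.323, -1.324]
force: [-0.0, 0.9, 0.0]
opening: 0.0428
```

Call:
carry_out(
  motion=[0,0,0,0,0,0,0.1,0,0,0,0,0,0,0.1,0,0,0,0,0,0,0.1,0,0,0,0,0,0,0.1,0,-0.02,0,0,0,0,0.1],
)

```text
t: 14.5
tool_pos: [0.5323, 0.0382, 0.098]
orientation: [-1.133, 1.327, -1.321]
force: [0.7, -0.2, -0.8]
opening: 0.0508
```

Call:
carry_out(
  motion=[0,-0.03,0,0,0,0,0.1,0,-0.03,0,0,0,0,0.1,0,-0.03,0,0,0,0,0.1,0,-0.01,0,0,0,0,0.1,0,0,0,0,0,0,0.1],
)

```text
t: 15.0
tool_pos: [0.5328, 0.038, 0.2025]
orientation: [-1.132, 1.327, -1.322]
force: [0.3, 0.3, -0.2]
opening: 0.0512
```

```bash
python3 - <<'E'
from h import *
plan((.56,.218,.21),(-.155,-.988))
m=imaging.camera_model('wrist')
im=imaging.read_camera('wrist');cv2.imwrite('pics/w11.png',im);np.save('m11.npy',m,allow_pickle=True)
n=np.array([.5342,.038,0]);print(proj('wrist',[n+[0,0,.115],n+[0,0,.03]],m))
im=imaging.read_camera('scene');cv2.imwrite('pics/s11.png',cv2.resize(im[70:210,200:360],None,fx=4,fy=4))
E
```

```text
t 15.0 p [0.5328 0.038  0.2025] open 0.0512 F [ 0.3  0.3 -0.2] q6 0.13
tool axes [[-0.156, -0.003, 0.988], [-0.988, 0.001, -0.156], [-0.001, -1.0, -0.003]]
world d [0.0272 0.18   0.0075] tool shift [-0.1821 -0.0074 -0.0013] turn [ 0.16 89.91  0.1 ]
[[254.11561676 188.91869484]
 [253.93874985 166.92921369]]
```

View pics/w11.png

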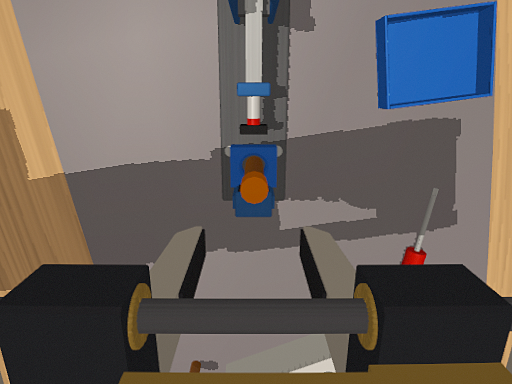

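View pics/s11.png

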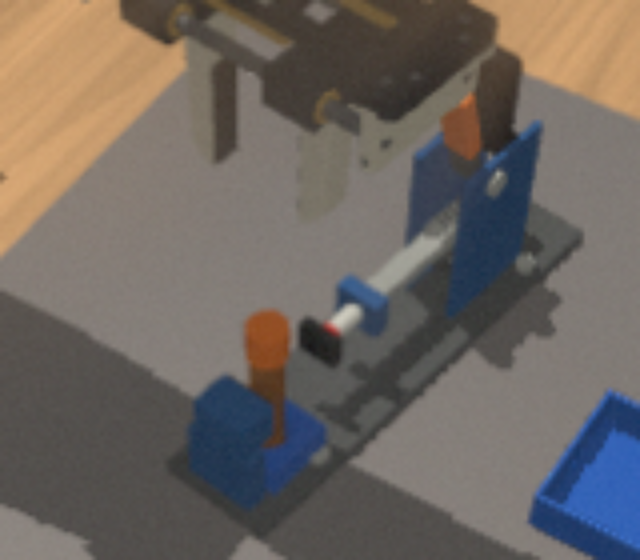

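The tube stands in the nest: its cap is at wrist (254,188) against the predicted (254,189), so it is fully down and the fingers are clear. Now I move over handle and trigger and turn 90°.

Call:
carry_out(
  motion=[-0.035,-0.003,0,0,0,0,0.6,-0.04,-0.003,0,0,0,0,0.6,-0.04,-0.003,0,0,0,0,0.6,-0.035,0,0,0,0,0,0.6,-0.015,0,0,0,0,0,0.6],
)

```text
t: 15.6
tool_pos: [0.554, 0.2026, 0.1975]
orientation: [-1.145, 1.342, -1.322]
force: [0.3, -1.0, -1.1]
opening: 0.0742
```

Call:
carry_out(
  motion=[0,0,0,0,-8,0,0.6,0,0,0,0,-8,0,0.6,0,0,0,0,-8,0,0.6,0,0,0,0,-8,0,0.6,0,0,0,0,-8,0,0.6],
)

```text
t: 16.1
tool_pos: [0.549, 0.2027, 0.186]
orientation: [-1.449, 0.811, -0.766]
force: [0.2, -0.3, -0.4]
opening: 0.0745
```

Call:
carry_out(
  motion=[0,0,0,0,-8,0,0.6,0,0,0,0,-8,0,0.6,0,0,0,0,-8,0,0.6,0,0,0,0,-8,0,0.6,0,0,0,0,-8,0,0.6],
)

```text
t: 16.6
tool_pos: [0.5444, 0.1983, 0.1753]
orientation: [-1.579, 0.26, -0.184]
force: [0.3, 0.3, -0.7]
opening: 0.0744
```

```bash
python3 - <<'E'
from h import *
plan((.5608,.2091,.205),(.155,.988))
m=imaging.camera_model('wrist')
im=imaging.read_camera('wrist');cv2.imwrite('pics/w12.png',im)
o=np.array([.5518,.1518,0]);u=np.array([.155,.988,0])
for x,z in ((-.081,.176),(-.067,.176),(-.05,.12),(-.035,.17)): print(x,proj('wrist',o-x*u+[0,0,z],m)) 
E
```

```text
t 16.6 p [0.5444 0.1983 0.1753] open 0.0744 F [ 0.3  0.3 -0.7] q6 -1.03
tool axes [[0.959, -0.051, 0.278], [-0.278, -0.013, 0.96], [-0.045, -0.999, -0.027]]
world d [0.0164 0.0108 0.0297] tool shift [ 0.0114 -0.0306  0.0142] turn [ 1.37 -7.23 -2.68]
-0.081 [[316.53131605 247.64647604]]
-0.067 [[292.72145161 250.21822808]]
-0.05 [[263.42527186 221.93868076]]
-0.035 [[239.54549882 251.74772185]]
```

View pics/w12.png

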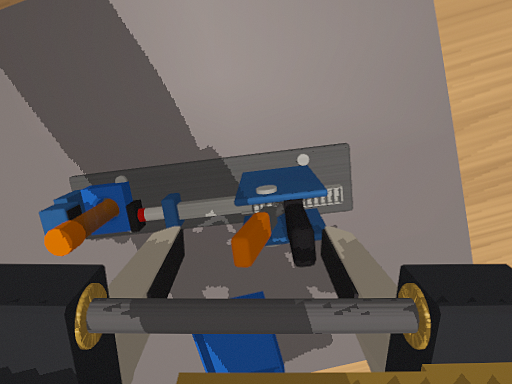

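The wrist view shows the handle top at (303,255) and the trigger top at (245,250), both as predicted and both between the fingers; the tube and pad are visible at left. I correct the residual pose.

Call:
carry_out(
  motion=[0.004,-0.008,0.005,0.7,-3.5,-1.2,0.6,0.003,-0.008,0.005,0.3,-2,-0.8,0.6,0,0,0,0,0,0,0.6,0,0,0,0,0,0,0.6,0,0,0,0,0,0,0.6],
)

```text
t: 17.15
tool_pos: [0.5519, 0.2043, 0.1856]
orientation: [-1.575, 0.161, -0.13]
force: [0.6, 0.1, -0.2]
opening: 0.0742
```

```bash
python3 - <<'E'
from h import *
plan((.5608,.2091,.195),(.155,.988))
E
```

```text
t 17.15 p [0.5519 0.2043 0.1856] open 0.0742 F [ 0.6  0.1 -0.2] q6 -1.12
tool axes [[0.983, -0.02, 0.184], [-0.184, -0.007, 0.983], [-0.019, -1.0, -0.011]]
world d [0.0089 0.0048 0.0094] tool shift [ 0.0077 -0.0097  0.0063] turn [ 0.59 -1.71 -1.09]
```

Call:
carry_out(
  motion=[0.007,-0.002,0.005,0.5,-1.4,-0.9,0.6,0,0,0,0,0,0,0.6,0,0,0,0,0,0,0.6,0,0,0,0,0,0,0.6,0,0,0,0,0,0,0.6],
)

```text
t: 17.65
tool_pos: [0.5601, 0.208, 0.1867]
orientation: [-1.568, 0.129, -0.124]
force: [0.6, -0.1, 0.3]
opening: 0.0744
```

```bash
python3 - <<'E'
from h import *
plan((.5608,.2091,.13),(.155,.988))
im=imaging.read_camera('wrist');cv2.imwrite('pics/w13.png',im)
E
```

```text
t 17.65 p [0.5601 0.208  0.1867] open 0.0744 F [ 0.6 -0.1  0.3] q6 -1.14
tool axes [[0.987, -0.003, 0.161], [-0.161, -0.001, 0.987], [-0.003, -1.0, -0.002]]
world d [ 0.0007  0.0011 -0.0567] tool shift [0.0007 0.0567 0.0013] turn [ 0.09 -0.32 -0.18]
```

View pics/w13.png

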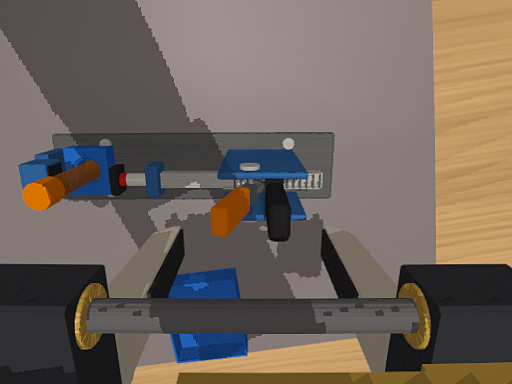

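Call:
carry_out(
  motion=[0.0005,0.012,0.001,0,-0.3,0,0.6,0,0.014,0,0,0,0,0.6,0,0.014,0,0,0,0,0.6,0,0.006,0,0,0,0,0.6,0,0,0,0,0,0,0.6],
)

```text
t: 18.2
tool_pos: [0.5594, 0.2086, 0.1348]
orientation: [-1.57, 0.127, -0.118]
force: [-0.1, 0.6, 0.2]
opening: 0.0746
```

```bash
python3 - <<'E'
from h import *
plan((.5618,.2150,.128),(.155,.988))
im=imaging.read_camera('wrist');cv2.imwrite('pics/w14.png',im)
im=imaging.read_camera('scene');cv2.imwrite('pics/s14.png',cv2.resize(im[40:200,220:380],None,fx=4,fy=3.75))
E
```

```text
t 18.2 p [0.5594 0.2086 0.1348] open 0.0746 F [-0.1  0.6  0.2] q6 -1.14
tool axes [[0.988, -0.006, 0.155], [-0.155, -0.002, 0.988], [-0.006, -1.0, -0.003]]
world d [ 0.0024  0.0064 -0.0068] tool shift [0.0014 0.0068 0.0067] turn [ 0.15 -0.   -0.32]
```

View pics/w14.png

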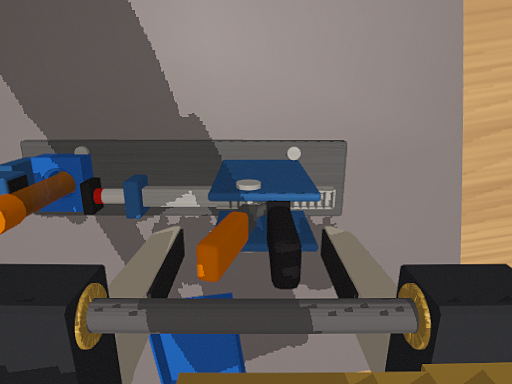

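View pics/s14.png

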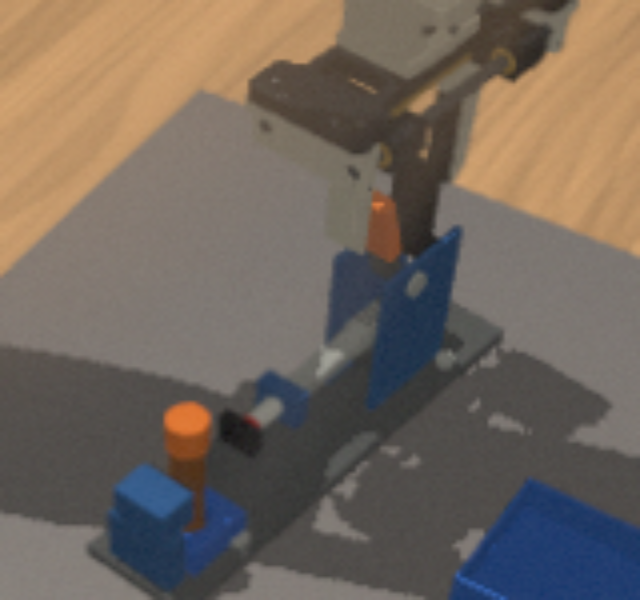

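The fingers bracket trigger and handle in both views. I shift towards the closed midpoint, then do the first squeeze.

Call:
carry_out(
  motion=[0.001,0.004,0.005,0,0,-0.2,0.6,0,0,0,0,0,0,0.4,0,0,0,0,0,0,-0.4,0,0,0,0,0,0,-0.4,0,0,0,0,0,0,-0.4],
  squeeze=35,
)

```text
t: 18.8
tool_pos: [0.5626, 0.2099, 0.135]
orientation: [-1.576, 0.123, -0.124]
force: [-5.2, -8.1, 4.8]
opening: 0.0469
```

Call:
carry_out(
  motion=[0,0,0,0,0,0,-0.4,0,0,0,0,0,0,-0.4,0,0,0,0,0,0,-0.4,0,0,0,0,0,0,-0.4,0,0,0,0,0,0,-0.4],
)

```text
t: 19.3
tool_pos: [0.5635, 0.2155, 0.1351]
orientation: [-1.567, 0.119, -0.125]
force: [1.0, 1.4, -1.3]
opening: 0.0312
```

```bash
python3 - <<'E'
from h import *
plan((.5618,.2150,.130),(.155,.988))
im=imaging.read_camera('wrist');cv2.imwrite('pics/w15.png',im)
im=imaging.read_camera('scene');cv2.imwrite('pics/s15.png',cv2.resize(im[40:200,220:380],None,fx=4,fy=3.75))
E
```

```text
t 19.3 p [0.5635 0.2155 0.1351] open 0.0312 F [ 1.   1.4 -1.3] q6 -1.13
tool axes [[0.988, 0.004, 0.155], [-0.155, -0.0, 0.988], [0.004, -1.0, 0.001]]
world d [-0.0017 -0.0005 -0.0051] tool shift [-0.0017  0.0051 -0.0007] turn [-0.03  0.03  0.21]
```

View pics/w15.png

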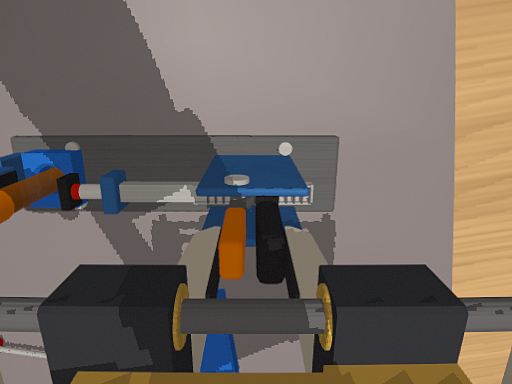

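View pics/s15.png

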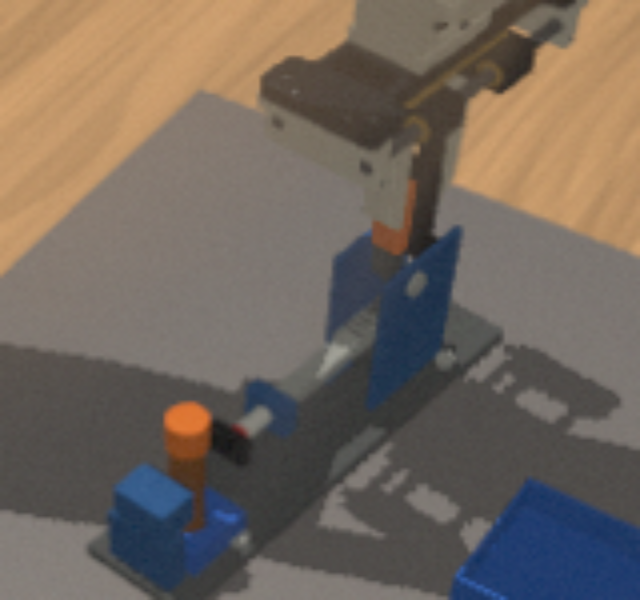

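```bash
cat >> h.py <<'E'
o=np.array([.5518,.1518,0]);u=np.array([.155,.988,0])
def bpred(n,m=None):
    for b in (.02,.026,.032,.038,.042,.048,.054):
        c=o-(.065+b)*u+[0,0,.062]; print(n,b,np.round(proj(n,c,m)[0],1))
E
python3 - <<'E'
from h import *
bpred('scene')
m=imaging.camera_model('wrist');bpred('wrist',m)
im=cv2.imread('pics/s15.png'); cv2.imwrite('pics/s15z.png',cv2.resize(im[380:600,90:330],None,fx=2.5,fy=2.5))
im=cv2.imread('pics/s14.png'); cv2.imwrite('pics/s14z.png',cv2.resize(im[380:600,90:330],None,fx=2.5,fy=2.5))
E
```

```text
scene 0.02 [275.1 159. ]
scene 0.026 [273.4 160.6]
scene 0.032 [271.6 162.2]
scene 0.038 [269.8 163.8]
scene 0.042 [268.6 164.8]
scene 0.048 [266.7 166.4]
scene 0.054 [264.9 168.1]
wrist 0.02 [ 64.3 191.7]
wrist 0.026 [ 56.9 191.7]
wrist 0.032 [ 49.5 191.7]
wrist 0.038 [ 42.2 191.7]
wrist 0.042 [ 37.3 191.7]
wrist 0.048 [ 30.  191.7]
wrist 0.054 [ 22.7 191.7]
```

View pics/s15z.png

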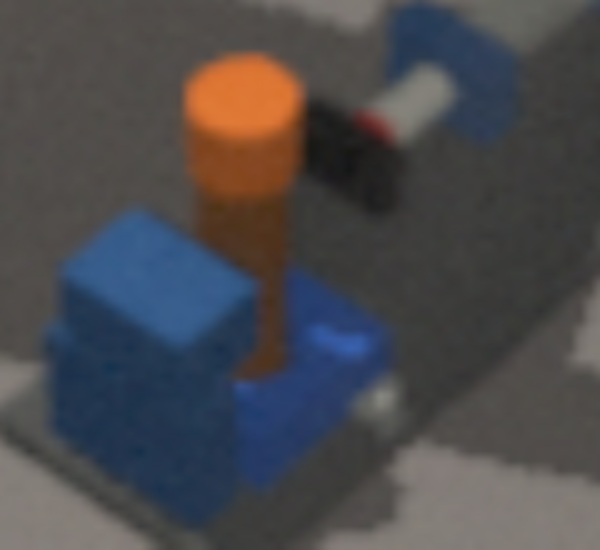

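The squeeze is complete: opening 31 mm, trigger against its stop. The jaw moved and the pad is still short of the tube. I keep pumping.

Call:
carry_out(
  motion=[0,0,0,0,0,0,0.6,0,0,0,0,0,0,0.6,0,0,0,0,0,0,0.6,0,0,0,0,0,0,0.6,0,0,0,0,0,0,0.6],
)

```text
t: 19.9
tool_pos: [0.5638, 0.215, 0.1357]
orientation: [-1.566, 0.119, -0.126]
force: [-0.3, -0.8, -0.7]
opening: 0.0672
```

Call:
carry_out(
  motion=[-0.001,0.003,0,0,0,0,0.6,0,0,0,0,0,0,0.6,0,0,0,0,0,0,0.6,0,0,0,0,0,0,0.6,0,0,0,0,0,0,0.6],
)

```text
t: 20.4
tool_pos: [0.5632, 0.2159, 0.1331]
orientation: [-1.565, 0.118, -0.127]
force: [0.5, -0.7, 0.5]
opening: 0.0741
```

```bash
python3 - <<'E'
from h import *
plan((.5618,.2150,.130),(.155,.988))
m=imaging.camera_model('wrist');bpred('wrist',m)
im=imaging.read_camera('wrist');cv2.imwrite('pics/w16.png',cv2.resize(im[120:320,0:350],None,fx=2.2,fy=2.5,interpolation=cv2.INTER_CUBIC))
E
```

```text
t 20.4 p [0.5632 0.2159 0.1331] open 0.0741 F [ 0.5 -0.7  0.5] q6 -1.13
tool axes [[0.988, 0.006, 0.155], [-0.155, 0.002, 0.988], [0.005, -1.0, 0.003]]
world d [-0.0014 -0.0009 -0.0031] tool shift [-0.0013  0.0031 -0.0011] turn [-0.14 -0.01  0.31]
wrist 0.02 [ 62.2 192.9]
wrist 0.026 [ 54.8 193. ]
wrist 0.032 [ 47.4 193. ]
wrist 0.038 [ 40. 193.]
wrist 0.042 [ 35. 193.]
wrist 0.048 [ 27.7 193. ]
wrist 0.054 [ 20.3 193. ]
```

View pics/w16.png

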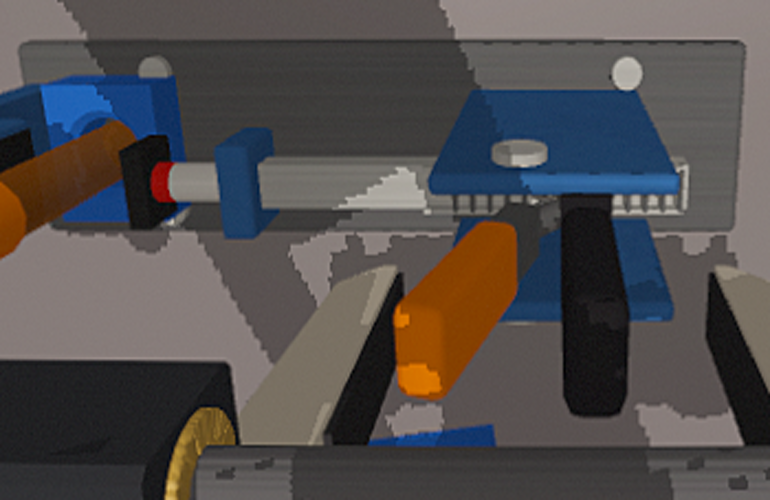

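The wrist view shows the trigger back at rest and the pad face at about crop (133,185), so bar ≈ 0.0215. I expect about 5 more squeezes.

Call:
carry_out(
  motion=[0,0.002,0,0,0,0,-0.4,0,0,0,0,0,0,-0.4,0,0,0,0,0,0,-0.4,0,0,0,0,0,0,-0.4,0,0,0,0,0,0,-0.4],
)

```text
t: 20.95
tool_pos: [0.5634, 0.2115, 0.1326]
orientation: [-1.572, 0.119, -0.128]
force: [-4.8, -7.9, 7.5]
opening: 0.0387
```

Call:
carry_out(
  motion=[0,0,0,0,0,0,-0.4,0,0,0,0,0,0,-0.4,0,0,0,0,0,0,-0.4,0,0,0,0,0,0,-0.4,0,0,0,0,0,0,-0.4],
)

```text
t: 21.45
tool_pos: [0.5641, 0.2154, 0.1326]
orientation: [-1.566, 0.117, -0.129]
force: [0.3, 0.3, 0.5]
opening: 0.0314
```

Call:
carry_out(
  motion=[0,0,0,0,0,0,0.75,0,0,0,0,0,0,0.75,0,0,0,0,0,0,0.75,0,0,0,0,0,0,0.75,0,0,0,0,0,0,0.75],
)

```text
t: 21.95
tool_pos: [0.5635, 0.2155, 0.1315]
orientation: [-1.565, 0.119, -0.128]
force: [0.2, 0.2, -0.8]
opening: 0.0671
```

Call:
carry_out(
  motion=[0,0,0,0,0,0,0.75,0,0,0,0,0,0,0.75,0,0,0,0,0,0,0.75,0,0,0,0,0,0,0.75,0,0,0,0,0,0,0.75],
)

```text
t: 22.45
tool_pos: [0.5637, 0.2163, 0.1319]
orientation: [-1.563, 0.118, -0.128]
force: [-0.8, 1.0, 0.5]
opening: 0.0815
```

```bash
python3 - <<'E'
from h import *
plan((.5618,.2150,.130),(.155,.988))
m=imaging.camera_model('wrist');bpred('wrist',m)
im=imaging.read_camera('wrist');cv2.imwrite('pics/w17.png',cv2.resize(im[120:320,0:350],None,fx=2.2,fy=2.5,interpolation=cv2.INTER_CUBIC))
E
```

```text
t 22.45 p [0.5637 0.2163 0.1319] open 0.0815 F [-0.8  1.   0.5] q6 -1.13
tool axes [[0.988, 0.007, 0.156], [-0.156, 0.003, 0.988], [0.006, -1.0, 0.004]]
world d [-0.0019 -0.0013 -0.0019] tool shift [-0.0017  0.0018 -0.0015] turn [-0.25 -0.06  0.35]
wrist 0.02 [ 60.5 193.1]
wrist 0.026 [ 53.  193.1]
wrist 0.032 [ 45.5 193.1]
wrist 0.038 [ 38.  193.2]
wrist 0.042 [ 33.1 193.2]
wrist 0.048 [ 25.6 193.2]
wrist 0.054 [ 18.2 193.2]
```

View pics/w17.png

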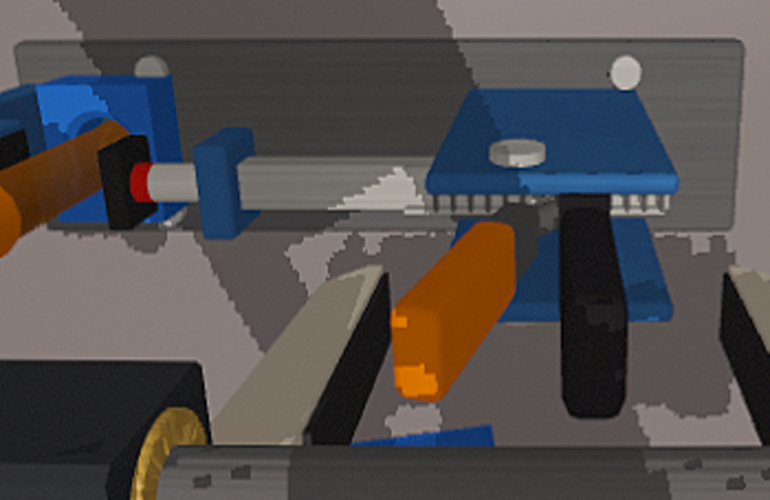

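The jaw advanced about 6 mm and the trigger returned. Free silver stem is 49 px in the crop (x 148–197). Two more pumps are safe before the next look.

Call:
carry_out(
  motion=[-0.001,0.001,0,-0.2,0,0.3,-0.4,0,0,0,0,0,0,-0.4,0,0,0,0,0,0,-0.4,0,0,0,0,0,0,-0.4,0,0,0,0,0,0,-0.4],
)

```text
t: 23.0
tool_pos: [0.5628, 0.2133, 0.1319]
orientation: [-1.572, 0.124, -0.124]
force: [-4.5, -9.4, 7.1]
opening: 0.0462
```

Call:
carry_out(
  motion=[0,0,0,0,0,0,-0.4,0,0,0,0,0,0,-0.4,0,0,0,0,0,0,-0.4,0,0,0,0,0,0,-0.4,0,0,0,0,0,0,-0.4],
)

```text
t: 23.5
tool_pos: [0.5632, 0.2155, 0.1323]
orientation: [-1.568, 0.122, -0.125]
force: [-0.2, -0.5, 1.7]
opening: 0.0316
```

Call:
carry_out(
  motion=[0,0,0,0,0,0,0.7,0,0,0,0,0,0,0.7,0,0,0,0,0,0,0.7,0,0,0,0,0,0,0.7,0,0,0,0,0,0,0.7],
)

```text
t: 24.0
tool_pos: [0.5627, 0.2155, 0.1313]
orientation: [-1.567, 0.124, -0.124]
force: [0.5, -0.1, -0.6]
opening: 0.0671
```

Call:
carry_out(
  motion=[0,0,0,0,0,0,0.7,0,0,0,0,0,0,0.7,0,0,0,0,0,0,0.7,0,0,0,0,0,0,0.7,0,0,0,0,0,0,-0.4],
)

```text
t: 24.5
tool_pos: [0.563, 0.2163, 0.1318]
orientation: [-1.566, 0.123, -0.125]
force: [-0.7, 0.1, -0.3]
opening: 0.0747
```

Call:
carry_out(
  motion=[0,0,0,0,0,0,-0.4,0,0,0,0,0,0,-0.4,0,0,0,0,0,0,-0.4,0,0,0,0,0,0,-0.4,0,0,0,0,0,0,-0.4],
)

```text
t: 25.0
tool_pos: [0.5632, 0.213, 0.1335]
orientation: [-1.57, 0.124, -0.126]
force: [4.7, 15.3, -7.7]
opening: 0.036
```

Call:
carry_out(
  motion=[0,0,0,0,0,0,-0.4,0,0,0,0,0,0,-0.4,0,0,0,0,0,0,-0.4,0,0,0,0,0,0,-0.4,0,0,0,0,0,0,-0.4],
)

```text
t: 25.5
tool_pos: [0.5637, 0.2154, 0.1335]
orientation: [-1.567, 0.122, -0.127]
force: [-0.6, -0.3, 1.5]
opening: 0.0316
```

```bash
python3 - <<'E'
from h import *
plan((.5618,.2150,.130),(.155,.988))
m=imaging.camera_model('wrist');bpred('wrist',m)
im=imaging.read_camera('wrist');cv2.imwrite('pics/w18.png',cv2.resize(im[120:320,0:350],None,fx=2.2,fy=2.5,interpolation=cv2.INTER_CUBIC))
im=imaging.read_camera('scene');cv2.imwrite('pics/s18.png',cv2.resize(im[130:200,230:330],None,fx=6,fy=6,interpolation=cv2.INTER_CUBIC))
E
```

```text
t 25.5 p [0.5637 0.2154 0.1335] open 0.0316 F [-0.6 -0.3  1.5] q6 -1.13
tool axes [[0.987, 0.003, 0.158], [-0.158, 0.0, 0.988], [0.003, -1.0, 0.001]]
world d [-0.0019 -0.0004 -0.0035] tool shift [-0.0018  0.0035 -0.0007] turn [-0.05 -0.15  0.16]
wrist 0.02 [ 63.3 192.7]
wrist 0.026 [ 55.8 192.8]
wrist 0.032 [ 48.4 192.8]
wrist 0.038 [ 41.1 192.8]
wrist 0.042 [ 36.1 192.8]
wrist 0.048 [ 28.8 192.9]
wrist 0.054 [ 21.5 192.9]
```

View pics/w18.png

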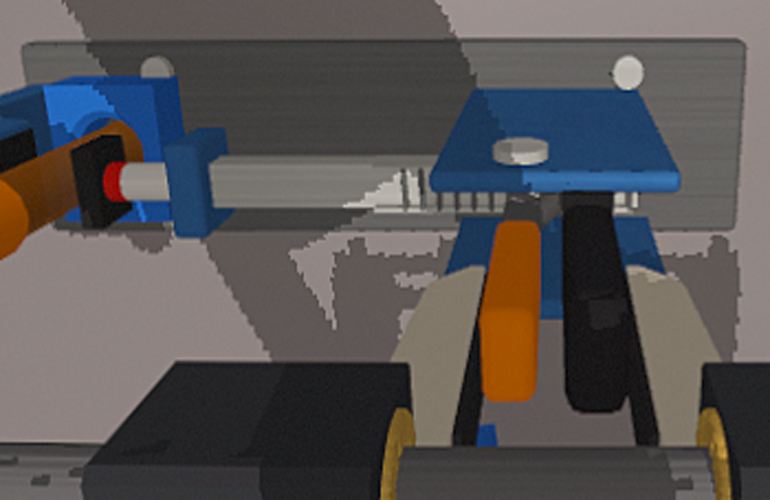

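View pics/s18.png

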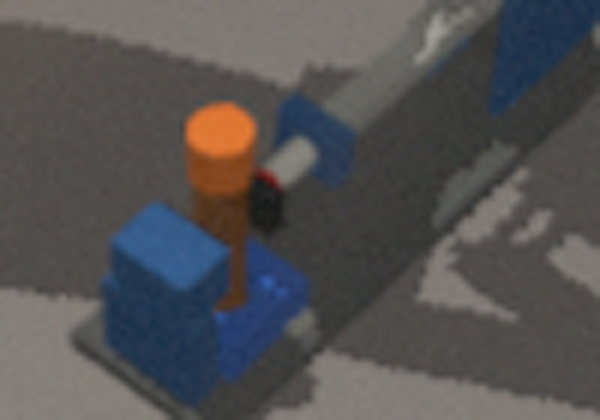

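Silver is still about 48 px (x 120–168), so the pad is free and about at contact (bar ≈ 0.0395). One more pump, then a look.

Call:
carry_out(
  motion=[0,0,0,0,0,0,0.7,0,0,0,0,0,0,0.7,0,0,0,0,0,0,0.7,0,0,0,0,0,0,0.7,0,0,0,0,0,0,0.7],
)

```text
t: 26.1
tool_pos: [0.5631, 0.2155, 0.1324]
orientation: [-1.566, 0.124, -0.126]
force: [-0.0, -0.2, 0.0]
opening: 0.0673
```

Call:
carry_out(
  motion=[-0.001,0.003,0,0,0,0.2,0.7,0,0,0,0,0,0,0.7,0,0,0,0,0,0,0.7,0,0,0,0,0,0,0.7,0,0,0,0,0,0,-0.4],
)

```text
t: 26.6
tool_pos: [0.5622, 0.2164, 0.1294]
orientation: [-1.565, 0.126, -0.123]
force: [0.4, -0.8, 0.1]
opening: 0.0745
```

Call:
carry_out(
  motion=[0,0,0,0,0,0,-0.4,0,0,0,0,0,0,-0.4,0,0,0,0,0,0,-0.4,0,0,0,0,0,0,-0.4,0,0,0,0,0,0,-0.4],
)

```text
t: 27.1
tool_pos: [0.5625, 0.2132, 0.1313]
orientation: [-1.569, 0.127, -0.125]
force: [4.9, 15.9, -8.9]
opening: 0.0358
```

Call:
carry_out(
  motion=[0,0,0,0,0,0,-0.4,0,0,0,0,0,0,-0.4,0,0,0,0,0,0,-0.4,0,0,0,0,0,0,-0.4,0,0,0,0,0,0,-0.4],
)

```text
t: 27.6
tool_pos: [0.5629, 0.2156, 0.1312]
orientation: [-1.565, 0.125, -0.125]
force: [-0.5, -0.6, 1.7]
opening: 0.0316
```

```bash
python3 - <<'E'
from h import *
plan((.5618,.2150,.130),(.155,.988))
m=imaging.camera_model('wrist');bpred('wrist',m)
im=imaging.read_camera('wrist');cv2.imwrite('pics/w19.png',cv2.resize(im[120:320,0:350],None,fx=2.2,fy=2.5,interpolation=cv2.INTER_CUBIC))
im=imaging.read_camera('scene');cv2.imwrite('pics/s19.png',cv2.resize(im[130:200,230:330],None,fx=6,fy=6,interpolation=cv2.INTER_CUBIC))
E
```

```text
t 27.6 p [0.5629 0.2156 0.1312] open 0.0316 F [-0.5 -0.6  1.7] q6 -1.13
tool axes [[0.987, -0.0, 0.158], [-0.158, 0.002, 0.987], [-0.0, -1.0, 0.002]]
world d [-0.0011 -0.0006 -0.0012] tool shift [-0.0009  0.0012 -0.0008] turn [-0.1  -0.19 -0.02]
wrist 0.02 [ 61.7 195. ]
wrist 0.026 [ 54.3 195. ]
wrist 0.032 [ 46.8 195.1]
wrist 0.038 [ 39.4 195.1]
wrist 0.042 [ 34.4 195.1]
wrist 0.048 [ 27.  195.1]
wrist 0.054 [ 19.6 195.2]
```

View pics/w19.png

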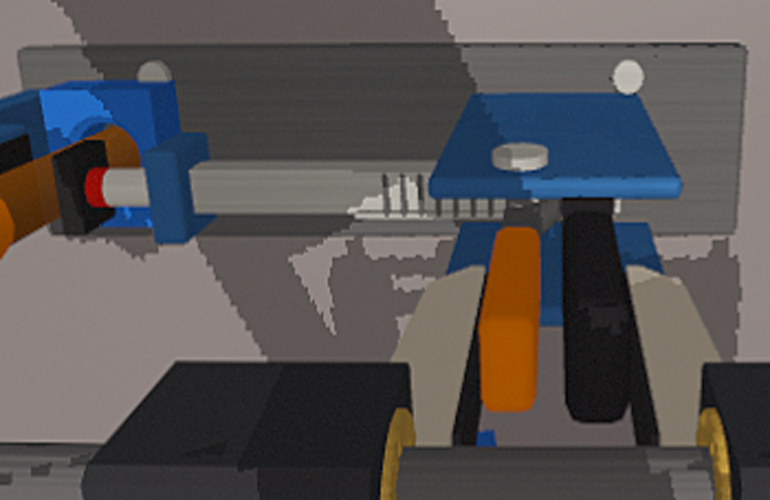

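View pics/s19.png

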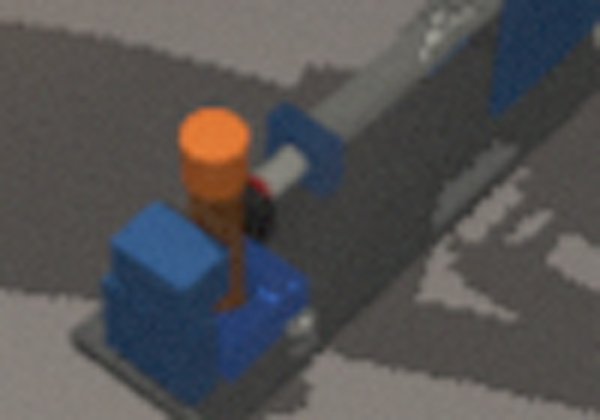

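The pad now touches and the tube has been pushed to the anvil. Silver is about 46 px (roughly 1 mm in), which is not firm enough. One more pump should give about 7 mm, around 2 N.

Call:
carry_out(
  motion=[0,0,0,0,0,0,0.7,0,0,0,0,0,0,0.7,0,0,0,0,0,0,0.7,0,0,0,0,0,0,0.7,0,0,0,0,0,0,0.7],
)

```text
t: 28.2
tool_pos: [0.5624, 0.2157, 0.1303]
orientation: [-1.565, 0.127, -0.124]
force: [-0.0, 0.3, -1.1]
opening: 0.0673
```

Call:
carry_out(
  motion=[0,0.001,0,0,0,0,0.7,0,0,0,0,0,0,0.7,0,0,0,0,0,0,0.7,0,0,0,0,0,0,0.7,0,0,0,0,0,0,-0.4],
)

```text
t: 28.7
tool_pos: [0.5627, 0.2165, 0.1296]
orientation: [-1.563, 0.126, -0.124]
force: [-0.0, -0.7, -0.1]
opening: 0.0746
```

Call:
carry_out(
  motion=[0,0,0,0,0,0,-0.4,0,0,0,0,0,0,-0.4,0,0,0,0,0,0,-0.4,0,0,0,0,0,0,-0.4,0,0,0,0,0,0,-0.4],
)

```text
t: 29.2
tool_pos: [0.5628, 0.2132, 0.1314]
orientation: [-1.568, 0.127, -0.126]
force: [4.0, 16.5, -8.9]
opening: 0.0363
```

Call:
carry_out(
  motion=[0,0,0,0,0,0,-0.4,0,0,0,0,0,0,-0.4,0,0,0,0,0,0,-0.4,0,0,0,0,0,0,-0.4,0,0,0,0,0,0,-0.4],
)

```text
t: 29.7
tool_pos: [0.5633, 0.2155, 0.1313]
orientation: [-1.565, 0.125, -0.126]
force: [0.1, 0.7, 1.5]
opening: 0.0313
```

```bash
python3 - <<'E'
from h import *
plan((.5618,.2150,.130),(.155,.988))
im=imaging.read_camera('wrist');cv2.imwrite('pics/w20.png',cv2.resize(im[120:320,0:350],None,fx=2.2,fy=2.5,interpolation=cv2.INTER_CUBIC))
im=imaging.read_camera('scene');cv2.imwrite('pics/s20.png',im[:,:]);cv2.imwrite('pics/s20z.png',cv2.resize(im[130:200,230:330],None,fx=6,fy=6,interpolation=cv2.INTER_CUBIC))
E
```

```text
t 29.7 p [0.5633 0.2155 0.1313] open 0.0313 F [0.1 0.7 1.5] q6 -1.13
tool axes [[0.987, 0.001, 0.159], [-0.159, 0.003, 0.987], [0.001, -1.0, 0.003]]
world d [-0.0015 -0.0005 -0.0013] tool shift [-0.0014  0.0013 -0.0008] turn [-0.15 -0.23  0.03]
```

View pics/w20.png

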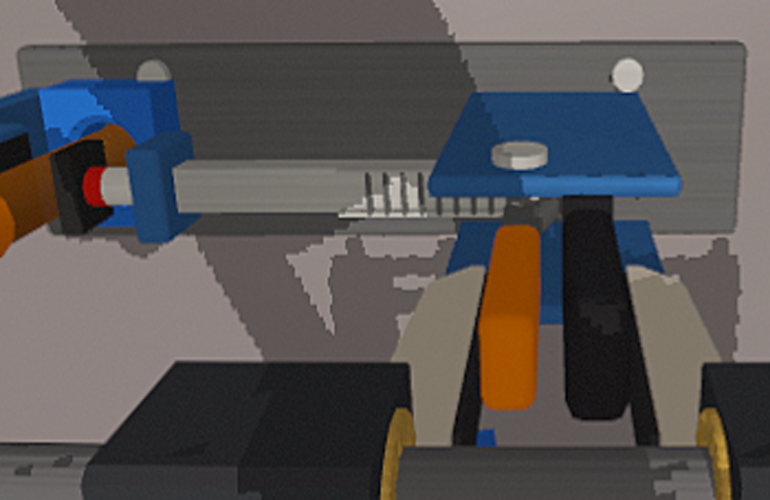

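View pics/s20z.png

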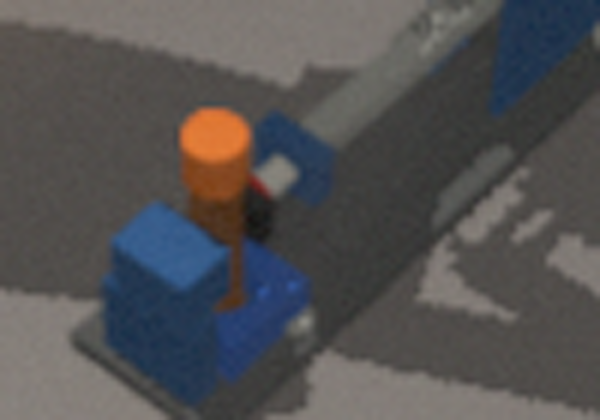

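View pics/s20.png

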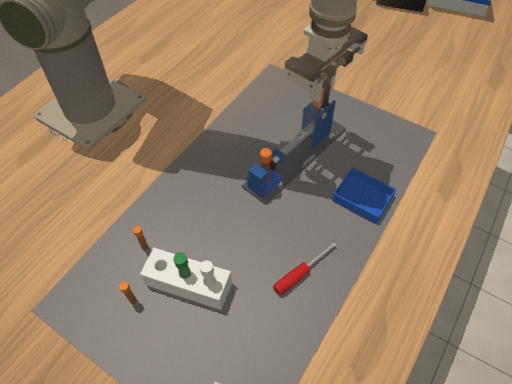

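Silver is now about 30 px against 49 px free, so the spring is in by roughly 7–8 mm (around 2.3 N) with silver still showing. The trigger is held at its stop, and the bystanders look undisturbed. I hand in.

```bash
python3 - <<'E'
from h import *
print(robot.close_job()); status()
E
```

```text
the job is handed in; nothing more can be done
None
the job is handed in; nothing more can be done
```

The full-size orange-capped tube now stands fully down in the nest, let go. The clamp's pad presses on it, and I handed the job in at about 29.8 s with the trigger still squeezed. No verdict was reported.

**What the last checks showed:**
- **Pad:** the silver stem showed about 30 px, against 49 px when free. That puts the spring in by roughly 7–8 mm, or about 2.3 N, with silver still showing.
- **Trigger:** the finger opening was 31 mm (the task gives 32 mm fully squeezed), so the trigger is at its stop, gripped at 35 N. I pumped it six times in all.
- **Tube:** it stood upright in the nest and had been pushed against the anvil.
- **Bystanders:** the other two tubes, the screwdriver and the tray looked unmoved in the last scene picture.

**What went wrong or disagreed:**
- **Grasping:** the first two tries closed on nothing. The fingertips sit about 30 mm higher than `robot.tips_ahead` implies; a third try about 23 mm lower held the cap. The tube was not disturbed by the misses.
- **Bar position:** the scene camera gave about 14 mm and the wrist camera about 21 mm. I trusted the wrist camera, and the later pumps matched it.

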